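# Nest the melting crucible loosely in its guard and shut the furnace drawer

## Robot

A 6-joint arm with a two-finger parallel gripper is mounted at the origin on the work surface. World frame = base frame: x ahead of the robot, y to its left, z up, the work surface at z = 0. Lengths are in m, angles in rad, forces in N, time in s.
With the tool pointing down it reaches from about 0.2 to 0.875 m from the base axis. Payload 3.4 kg.
Tool frame: the origin (TCP) lies between the finger pads; the fingertips stand env.finger_overhang ahead of it and the grasp point (between the pads) lies 8 mm behind it (env.finger_overhang is the distance from the TCP to the fingertips, in m); x points along the fingers, y is the direction in which the jaws open and shut, and the axes are right-handed (so a half turn about x gives the same grasp; the last joint's range is limited). The gripper opens to 94 mm and grips with 3 to 60 N. Pads are 16 mm wide; open, the fingers measure 119 mm over their backs; the gripper's body (75 mm by 177 mm) begins 78 mm behind the grasp point.
Start: joints at [1.1, 0.276, 1.505, -0, 1.361, -0.121], TCP at [0.197, 0.54, 0.216] pointing down, gripper open.
Joint ranges: [-2.89, 2.89], [-0.75, 2.08], [0.22, 2.7], [-1.18, 4.32], [0.11, 2.71], [-2.7, 2.7]. Speed limits (rad/s): [2.57, 2.57, 3.14, 3.14, 3.14, 3.14].

## Interface

Orientations are given as [roll, pitch, yaw] about the fixed x, y, z axes, in that order (R = Rz(yaw) Ry(pitch) Rx(roll)).
In Python, from rig import env gives the robot as it stands. The module is installed in compiled form; this text tells all that it offers.
- The arm moves only by the shell command python3 -m pendant 'ROWS' [FORCE]. ROWS is JSON, a list of rows, each an object with "travel": the shift along the tool's x, y, z in m, a list of three; "turn": the turn, a rotation vector about the tool's x, y, z in degrees, a list of three; "claw": the gripper's target within -1 to 1 (shut at 1, half-way at 0, fully open at -1). In form: [{"travel": [x, y, z], "turn": [ax, ay, az], "claw": claw}, ...]. A call has 1 to 12 rows; each row shifts and turns the commanded pose from where the row before left it, along the tool's axes as they then stand; what a row does not reach is not made up. A row lasts 1/10 s, in which the tool goes at most 50 mm and 8.59 degrees, less where a joint would pass 70% of its speed; a pose out of reach is approached as far as the arm can. A call with a gripper value outside its range is refused whole. The fingers move at their own pace and stop on an object; FORCE is the grip in N (left out, the last holds). Time passes only in rows, so rows that do not move let the fingers close. It gives the time, the measured TCP pose, the force and the opening at its end, in the units of the state.
- env.state(): the state, without advancing time (a new reading comes with each control period).
- env.read_camera(name): name is "scene" or "top" or "wrist"; returns a dict with "pixels" (384x512x3 uint8, blue, green, red), "fx", "fy", "cx", "cy" (pixels), "R" (3x3) and "t" (3): a world point X has camera coordinates R X + t. Camera axes: x right, y down, z forward; pixel columns grow to the right and rows downward; lengths in m; the calibration is good to about 2 mm. A picture is of the moment at which its call begins. There is no depth.
- env.sign_off(): hands the job in, once; it reports no verdict.
The state is a dict: "clock": time; "q": joint angles; "joint_vel": joint speeds; "tau": joint torques, N m; "tcp_pos": TCP position; "tcp_rot": TCP orientation; "wrist_force": force on the tool from outside, world axes, zero at the start; "ft_torque": the same for the moment, N m; "width": finger opening in m.
Only numpy, scipy, OpenCV 4.12 (cv2) and the standard library are available. Lean on these libraries where they do the work, as an engineer would, in place of code of your own. Each camera call takes 0.05 s, during which the arm holds its last target.

## Task

Take the middle-sized of the three dark melting crucibles, the one that fits, and set it upright in the white guard crucible standing on the furnace's pulled-out drawer: lower it gently until it just rests in the taper under its own weight and let go, neither dropping it nor pressing it in, because a wedged pair cracks in the heat. Then slide the drawer fully home without upsetting the pair, and leave everything else on the bench as it is.

Things in the scene. Friction and masses are not known exactly. Their poses are not given: they have to be found in the camera images.
- melt_crucible: the dark clay-graphite melting crucible to be loaded, middle-sized of three dark ones, standing upright on the bench: open cup 94 mm tall, 50 mm across the top, 36 mm across the flat foot, wall 5 mm, about 0.14 kg. Outside: a cone (half angle 6 degrees) up to 66 mm, then a straight 50 mm collar up to the rim, for gripping. Origin at the centre of the underside, z up its axis
- melt_crucible_rim (a point): centre of the melting crucible's mouth, 94 mm above its underside
- guard_crucible: white ceramic guard crucible, an open cup 75 mm tall, 64 mm across the rim, 54 mm across the foot, about 0.3 kg, loose, upright on the drawer's hearth slab. Its bore is the same cone as the melting crucible's: 48 mm across at the mouth, 33 mm at the inner floor 8 mm above the underside. Origin at the centre of the underside, z up
- guard_rim (a point): centre of the guard crucible's mouth, 75 mm above its underside. When the melting crucible rests loosely in the guard, the undersides are about 20 mm apart (it does not reach the floor) and the dark rim stands about 39 mm above the white one; pressed, it wedges and stays jammed; the first light touch of a few newtons does not
- furnace_mouth (a point): point in the chamber mouth of the white bench furnace (fixed; 400 mm deep, 340 mm wide and high, sloping screen above its front): middle of the mouth's width, in the plane of the front face, 105 mm above the bench. x points level into the furnace, the way the drawer shuts; z up. The front is vertical up to 265 mm, then slopes back to the top; mouth 140 mm wide
- drawer: the furnace's loading drawer (rails, hearth slab, door plate, handle). Origin and axes coincide with furnace_mouth when fully home; pulled out, the origin lies up to 220 mm in front of it along -x. It slides level along x, takes about 3 N plus 15 N per m/s to push and stays where left. The door plate at its outer end is 184 mm wide, its top 250 mm above the bench; it meets the front face when home
- drawer_handle (a point): middle of the drawer's handle: a level bar across the door, 200 mm above the bench, 20 mm thick over its middle 92 mm (140 mm long in all), its axis 81 mm in front of the door plate on two stalks 110 mm apart. Moves with the drawer
- hearth_top (a point): centre of the upper face of the drawer's pale fibre hearth slab (150 mm along the drawer, 120 mm across, 105 mm above the bench); moves with the drawer
- wide_crucible: bystander: dark crucible, 80 mm tall, 68 mm across the top, too wide for the guard. Origin at the centre of the underside
- small_crucible: bystander: dark crucible, 60 mm tall, 36 mm across the top, too small for the guard. Origin at the centre of the underside
- dish: bystander: round glass dish 93 mm across, 18 mm high, with a small jaw model in it. Origin at the centre of the underside
- tongs: bystander: steel crucible tongs lying flat, 225 mm long along their x, 70 mm wide, 11 mm high. Origin on the bench at about mid length
- jar: bystander: grey jar 72 mm across, 100 mm tall. Origin at the centre of the underside
- firing_tray: bystander: round honeycomb firing tray 76 mm across with tooth crowns on pins, 37 mm high in all. Origin at the centre of the underside
- brush: bystander: brush 170 mm long along its x, lying flat. Origin at about mid length
Things that resemble listed ones, but are neither listed nor needed, are in the scene too. What is shaped like the guard_crucible but orange is not meant.

How it is judged:
On the way, in this order (a step that is already met when the one before it is completed fails the run):
1. the melting crucible rests loosely in the guard crucible, upright and released, with the drawer still out (horizontal distance between melt_crucible and guard_crucible below 0.006 m and z of melt_crucible in the frame of guard_crucible between 0.013 and 0.027 m and angle between melt_crucible's own z axis and vertical below 0.12 rad and angle between guard_crucible's own z axis and vertical below 0.08 rad and contact force between the fingers and melt_crucible below 0.1 N and x of drawer in the frame of furnace_mouth below -0.1 m), for 0.3 s.
2. the drawer is fully home (x of drawer in the frame of furnace_mouth above -0.004 m), for 0.2 s.
At the end, for the whole second after the job is handed in: Drawer home within 4 mm; guard crucible upright on the hearth in the chamber; melting crucible in it: axes within 6 mm, undersides 13 to 27 mm apart, upright within 0.12 rad, released, at rest (horizontal distance between melt_crucible and guard_crucible below 0.006 m and z of melt_crucible in the frame of guard_crucible between 0.013 and 0.027 m and angle between melt_crucible's own z axis and vertical below 0.12 rad and angle between guard_crucible's own z axis and vertical below 0.08 rad and contact force between the fingers and melt_crucible below 0.1 N and x of drawer in the frame of furnace_mouth above -0.004 m and x of guard_crucible in the frame of furnace_mouth between 0.035 and 0.165 m and y of guard_crucible in the frame of furnace_mouth between -0.05 and 0.05 m and z of guard_crucible in the frame of furnace_mouth above -0.005 m and linear speed of each of melt_crucible, guard_crucible below 0.02 m/s); the robot touches nothing.
It fails at once if the melting crucible is pressed into the guard (load on the drawer's hearth above 35 N, that is about 30 N besides the weight of the two) (contact force between guard_crucible and drawer above 35 N).
It fails at once if the melting crucible is dropped (falls freely faster than 0.45 m/s, a fall of about 10 mm) (contact force between the fingers and melt_crucible below 0.05 N and linear speed of melt_crucible above 0.45 m/s).
It fails at once if the guard crucible is tipped by more than 0.35 rad (angle between guard_crucible's own z axis and vertical above 0.35 rad).
It fails at once if something else on the bench is moved by more than 30 mm (distance of any of wide_crucible, small_crucible, dish, tongs, jar, firing_tray, brush from where it was at the start of the episode above 0.03 m).
It also fails if it takes over 64 s, if anything falls off the work surface, if the arm or the gripper's body presses on something with over 40 N, if the wrist force passes 120 N, or if a joint passes its speed limit or range.

## Working session

There is one attempt and no reset: what is moved stays moved. The work goes in short steps, Python scripts to look and compute and a shell command to move; the robot and the scene stay as the last step left them, time stands still between calls to the robot, and variables do not carry over. Pictures are saved under pics/ and viewed, and the job is handed in when it is done.

```bash
mkdir -p pics; cat > h.py <<'E'
from rig import env
import numpy as np, cv2, pickle
def snap(n,f):
    c=env.read_camera(n); cv2.imwrite('pics/%s.png'%f,c['pixels']); pickle.dump(c,open('pics/%s.pkl'%f,'wb')); return c
def load(f): return pickle.load(open('pics/%s.pkl'%f,'rb'))
def ray(c,u,v):
    d=np.array([(u-c['cx'])/c['fx'],(v-c['cy'])/c['fy'],1.0]); R=np.array(c['R']);t=np.array(c['t'])
    return -R.T@t, R.T@d
def onz(c,u,v,z):
    o,d=ray(c,u,v); return o+d*(z-o[2])/d[2]
def proj(c,X):
    p=np.array(c['R'])@np.array(X)+np.array(c['t']); return np.array([c['fx']*p[0]/p[2]+c['cx'],c['fy']*p[1]/p[2]+c['cy']])
E
python3 - <<'E'
from h import *
for n in ['scene','top','wrist']:
    c=snap(n,n+'0'); print(n,c['fx'],c['cx'],c['cy'],(-np.array(c['R']).T@np.array(c['t'])).round(3),np.array(c['R']).round(3).tolist())
print(env.state(),env.finger_overhang)
E
```

```text
scene 449.2011278075497 259.05495396809 195.11224143756306 [ 1.467 -0.123  1.238] [[0.165, 0.986, -0.013], [0.746, -0.134, -0.652], [-0.645, 0.098, -0.758]]
top 363.09592911808915 255.86613083217017 190.02536195817723 [0.435 0.008 1.493] [[-0.02, -1.0, -0.015], [-0.998, 0.02, -0.057], [0.057, 0.014, -0.998]]
wrist 281.98825736627003 248.61564064150426 194.61049429697533 [0.127 0.565 0.384] [[0.342, 0.94, -0.001], [0.909, -0.33, 0.255], [0.24, -0.088, -0.967]]
{'clock': 0.15, 'q': array([ 1.09999261e+00,  2.76465445e-01,  1.50581329e+00, -2.01167758e-05,
        1.36064764e+00, -1.21037573e-01]), 'joint_vel': array([ 0.00184041, -0.00088327, -0.00275363, -0.00074664, -0.00046331,
        0.00096637]), 'tau': array([ 1.79384919e-03, -4.04926264e+01, -2.37432200e+01,  7.01562851e-02,
        3.14712874e-02, -9.32036528e-05]), 'tcp_pos': array([0.1968988 , 0.53983261, 0.21580602]), 'tcp_rot': array([-1.67708785,  1.56946246, -2.02684979]), 'wrist_force': array([-0.49278222, -0.6762177 ,  0.5996694 ]), 'ft_torque': array([-0.02555232,  0.01194408,  0.03611035]), 'width': 0.09383407771352198} 0.011
```

View pics/scene0.png

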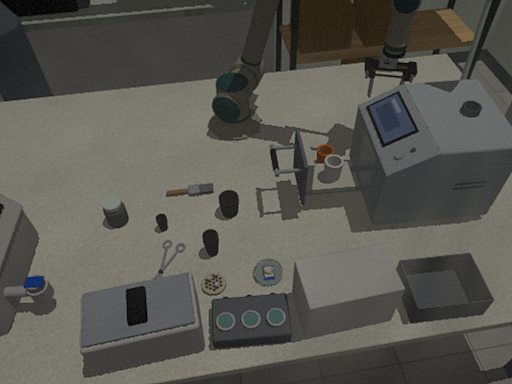

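View pics/top0.png

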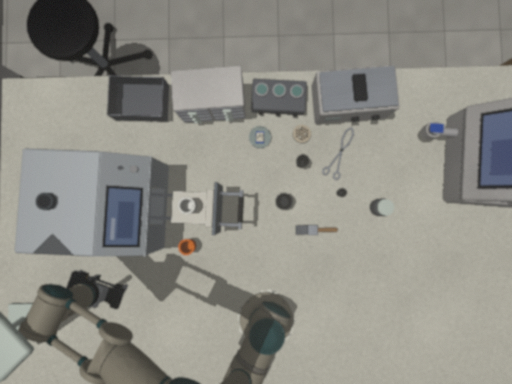

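View pics/wrist0.png

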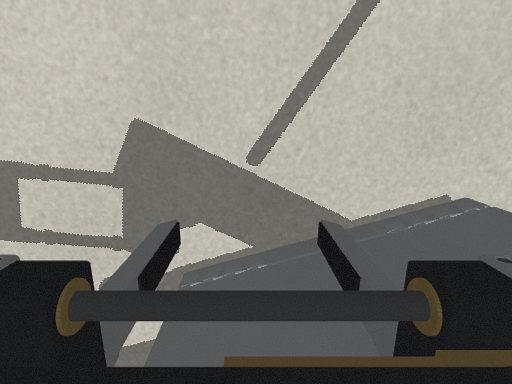

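Candidates: the dark cups at scene (229,204), (211,242) and (162,222), which are top (284,201), (303,161) and (342,192). The last looks smallest and the first widest, so (211,242) should be the middle one. For the guard there is a white cup at scene (334,165) and an orange one at (325,153), which is the decoy. I'll check with crops and measurements.

```bash
python3 - <<'E'
from h import *
s=load('scene0');t=load('top0')
a=cv2.resize(s['pixels'][180:265,140:260],None,fx=5,fy=5,interpolation=cv2.INTER_CUBIC)
b=cv2.resize(s['pixels'][115:215,255:375],None,fx=5,fy=5,interpolation=cv2.INTER_CUBIC)
cc=cv2.resize(t['pixels'][140:260,160:360],None,fx=4,fy=4,interpolation=cv2.INTER_CUBIC)
for n,i in (('ca',a),('cb',b),('cc',cc)): cv2.imwrite('pics/%s.png'%n,i)
for n,c,z in(('scene',s,0),('top',t,0)):
    g=c['pixels'].max(axis=2); m=((g<70)*255).astype('uint8')
    n_,l,st,ce=cv2.connectedComponentsWithStats(m)
    for i in range(1,n_):
        x,y,w,h,A=st[i]
        if 40<A<1500 and y>120: print(n,st[i],ce[i].round(1),onz(c,*ce[i],0.04).round(3))
E
```

```text
scene [334 142  15  14  65] [340.4 149.2] [0.273 0.379 0.04 ]
scene [270 148   9  23 120] [273.8 158.7] [0.279 0.117 0.04 ]
scene [314 153  11  10  58] [319.3 158.6] [0.309 0.286 0.04 ]
scene [318 164  24  19 122] [325.9 174. ] [0.39 0.29 0.04]
scene [166 187  47   9 105] [193.1 193. ] [ 0.397 -0.196  0.04 ]
scene [216 190  23  30 465] [228.4 203.6] [ 0.467 -0.079  0.04 ]
scene [103 202  25  27 394] [116.2 217.2] [ 0.46  -0.461  0.04 ]
scene [258 202  37  18  81] [272.4 212.6] [0.533 0.064 0.04 ]
scene [  0 210  24  71 294] [ 10.3 246.9] [ 0.524 -0.795  0.04 ]
scene [156 214  12  19 161] [161.6 222.2] [ 0.509 -0.31   0.04 ]
scene [438 219  25   6  48] [450.3 221.7] [0.675 0.639 0.04 ]
scene [199 229  20  30 379] [210. 243.] [ 0.621 -0.158  0.04 ]
scene [  0 231  39  61 375] [ 21.1 268.9] [ 0.616 -0.746  0.04 ]
scene [ 26 280  19  13  73] [ 37.  288.3] [ 0.694 -0.686  0.04 ]
scene [  0 283  56  53 848] [ 29.6 306. ] [ 0.751 -0.699  0.04 ]
scene [126 286  22  40 753] [136.2 305.7] [ 0.804 -0.391  0.04 ]
scene [ 94 322 101  23 118] [144.3 333.3] [ 0.893 -0.367  0.04 ]
top [298 156  10  10  87] [302.3 160.5] [ 0.632 -0.16   0.04 ]
top [103 187  39  60 230] [122.8 222.7] [0.397 0.565 0.04 ]
top [ 37 194  19  15 205] [ 46.3 200.9] [0.491 0.876 0.04 ]
top [277 195  14  13 108] [283.5 201. ] [ 0.472 -0.081  0.04 ]
top [217 196   4  26  81] [218.6 208.7] [0.446 0.18  0.04 ]
top [238 198   5  24  82] [240.  209.4] [0.441 0.094 0.04 ]
top [  21  272   79   72 1370] [ 71.8 296. ] [0.111 0.769 0.04 ]
top [104 284  21  24 320] [114.3 294.8] [0.113 0.599 0.04 ]
top [262 301  29  17 200] [276.1 308.1] [ 0.051 -0.042  0.04 ]
top [248 307  27  46 644] [258.9 330.7] [-0.035  0.028  0.04 ]
top [ 99 320  32  19 257] [114.9 329.6] [-0.022  0.596  0.04 ]
top [127 344  71  40 289] [165.  372.9] [-0.192  0.398  0.04 ]
top [230 353  21  31 278] [240.9 370.6] [-0.187  0.101  0.04 ]
top [ 81 357   9  12  62] [ 84.4 361.6] [-0.144  0.716  0.04 ]
```

View pics/ca.png

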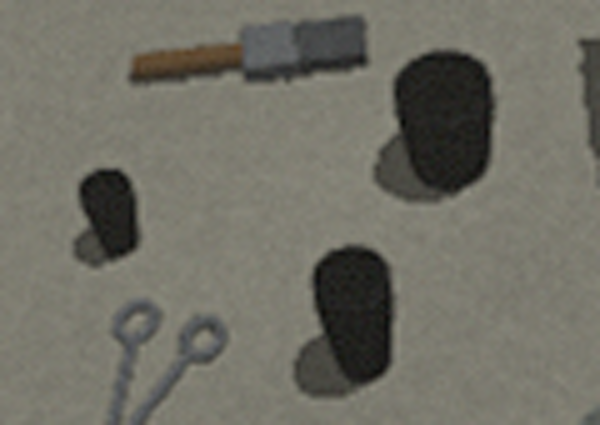

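View pics/cb.png

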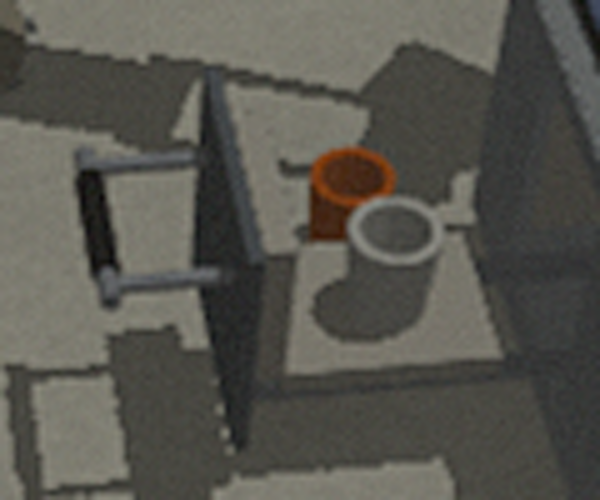

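View pics/cc.png

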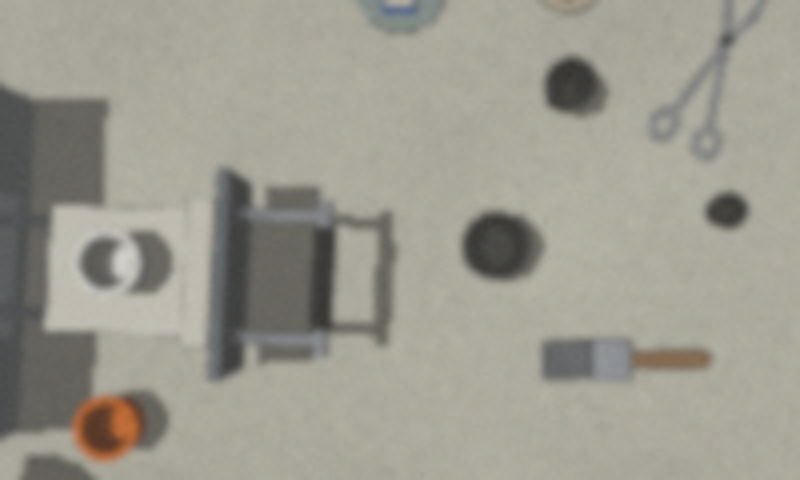

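The crops settle it: the tall narrow dark cup at scene (211,242) is the melting crucible. The wide one is at (229,204) and the small one at (162,222). The white guard rim is at scene (334,161), and the orange decoy stands on the bench. Next I'll measure.

```bash
python3 - <<'E'
from h import *
from scipy.spatial.transform import Rotation as Ro
s=load('scene0');t=load('top0')
def tri(a,b):
    o1,d1=ray(s,*a);o2,d2=ray(t,*b)
    A=np.c_[d1,-d2];k=np.linalg.lstsq(A,o2-o1,rcond=None)[0]
    p,q=o1+k[0]*d1,o2+k[1]*d2
    return ((p+q)/2).round(4),np.linalg.norm(p-q).round(4)
print('guard',onz(s,334.2,161.2,.18).round(4),onz(t,187.5,205.5,.18).round(4),tri((334.2,161.2),(187.5,205.5)))
# handle bar ends scene (255+80/5,115+157/5),(255+108/5,115+288/5)
f=lambda x,y:(255+x/5,115+y/5); g=lambda x,y:(160+x/4,140+y/4)
print('handle ends',[onz(s,*f(*p),.2).round(4) for p in((82,157),(109,288))],[onz(t,*g(*p),.2).round(4) for p in((324,345),(325,212))])
print('slab top',[onz(t,*g(*p),.105).round(4) for p in((55,205),(44,330),(183,207),(183,335))])
print('door top',[onz(t,*g(*p),.25).round(4) for p in((222,170),(215,380),(248,182),(240,378))])
print('melt rim',onz(s,140+352/5,180+266/5,.094).round(4), onz(t,*g(571,84),.094).round(4))
print('wide rim',onz(s,140+444/5,180+78/5,.08).round(4), onz(t,*g(498,244),.08).round(4))
st=env.state();R=Ro.from_euler('xyz',st['tcp_rot']).as_matrix();print(R.round(3))
w=load('wrist0');C=-np.array(w['R']).T@np.array(w['t']);print('cam in tool',(R.T@(C-st['tcp_pos'])).round(4))
print('camaxes in tool cols',(R.T@np.array(w['R']).T).round(3))
E
```

```text
guard [0.4646 0.2836 0.18  ] [0.4585 0.2758 0.18  ] (array([0.4594, 0.2812, 0.1745]), np.float64(0.0086))
handle ends [array([0.3783, 0.088 , 0.2   ]), array([0.5006, 0.0826, 0.2   ])] [array([0.3808, 0.0819, 0.2   ]), array([0.4989, 0.0789, 0.2   ])]
slab top [array([0.5157, 0.3435, 0.105 ]), array([0.3962, 0.3549, 0.105 ]), array([0.5112, 0.2203, 0.105 ]), array([0.3889, 0.2218, 0.105 ])]
door top [array([0.5344, 0.1642, 0.25  ]), array([0.3549, 0.1726, 0.25  ]), array([0.5236, 0.142 , 0.25  ]), array([0.3562, 0.1512, 0.25  ])]
melt rim [ 0.6222 -0.1512  0.094 ] [ 0.6233 -0.1556  0.094 ]
wide rim [ 0.4659 -0.0747  0.08  ] [ 0.4703 -0.0822  0.08  ]
[[-0.001  0.343  0.939]
 [-0.001  0.939 -0.343]
 [-1.    -0.001 -0.   ]]
cam in tool [-1.683e-01 -1.000e-04 -7.430e-02]
camaxes in tool cols [[-0.    -0.255  0.967]
 [ 1.     0.001  0.   ]
 [-0.001  0.967  0.255]]
```

```bash
cat >> h.py <<'E'
from scipy.spatial.transform import Rotation as Ro
def dl(target):
    st=env.state();R=Ro.from_euler('xyz',st['tcp_rot']).as_matrix()
    return (R.T@(np.array(target)-st['tcp_pos'])).round(4)
E
python3 -m pendant '[{"travel":[-0.045,0,0],"turn":[0,0,0],"claw":-1},{"travel":[-0.045,0,0],"turn":[0,0,0],"claw":-1},{"travel":[-0.04,0,0],"turn":[0,0,0],"claw":-1},{"travel":[0,-0.036,0.026],"turn":[0,0,0],"claw":-1},{"travel":[0,-0.036,0.026],"turn":[0,0,0],"claw":-1},{"travel":[0,-0.036,0.026],"turn":[0,0,0],"claw":-1},{"travel":[0,-0.036,0.026],"turn":[0,0,0],"claw":-1},{"travel":[0,-0.036,0.026],"turn":[0,0,0],"claw":-1},{"travel":[0,-0.036,0.026],"turn":[0,0,0],"claw":-1},{"travel":[0,-0.036,0.026],"turn":[0,0,0],"claw":-1},{"travel":[0,-0.036,0.026],"turn":[0,0,0],"claw":-1}]'
python3 -c "
from h import *
print(dl([.623,-.155,.25]))
snap('wrist','w1')"
```

```text
clock: 1.25
tcp_pos: [0.2936, 0.1967, 0.3464]
tcp_rot: [0.466, 1.57, 0.117]
wrist_force: [1.3, -0.8, 0.3]
width: 0.0939
[ 0.0965 -0.2179  0.4298]
```

View pics/w1.png

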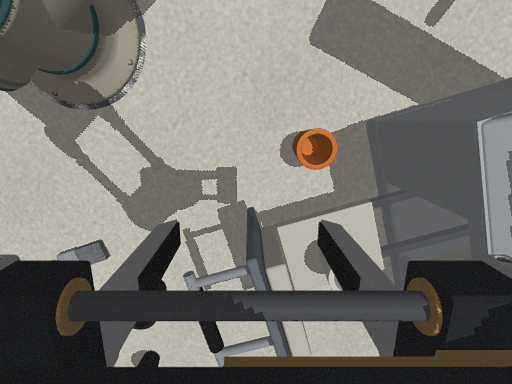

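Orange decoy at (315,148); the drawer and handle are at (230,300), partly hidden by the gripper. I'll move over the crucible.

```bash
python3 -m pendant '[{"travel":[0,-0.022,0.043],"turn":[0,0,0],"claw":-1},{"travel":[0,-0.022,0.043],"turn":[0,0,0],"claw":-1},{"travel":[0,-0.022,0.043],"turn":[0,0,0],"claw":-1},{"travel":[0,-0.022,0.043],"turn":[0,0,0],"claw":-1},{"travel":[0,-0.022,0.043],"turn":[0,0,0],"claw":-1},{"travel":[0,-0.022,0.043],"turn":[0,0,0],"claw":-1},{"travel":[0,-0.022,0.043],"turn":[0,0,0],"claw":-1},{"travel":[0.03,-0.022,0.033],"turn":[0,0,0],"claw":-1},{"travel":[0.03,-0.022,0.033],"turn":[0,0,0],"claw":-1},{"travel":[0.03,-0.02,0.033],"turn":[0,0,0],"claw":-1},{"travel":[0,0,0],"turn":[0,0,0],"claw":-1},{"travel":[0,0,0],"turn":[0,0,0],"claw":-1}]'
python3 -c "
from h import *
print(dl([.623,-.155,.25]),env.state()['q'].round(2))
snap('wrist','w2')"
```

```text
clock: 2.5
tcp_pos: [0.5945, -0.1435, 0.2547]
tcp_rot: [2.993, 1.567, 2.643]
wrist_force: [-0.5, 0.5, -0.3]
width: 0.094
[ 0.0046 -0.001   0.0307] [-0.35  0.32  1.35  0.    1.48 -1.57]
```

View pics/w2.png

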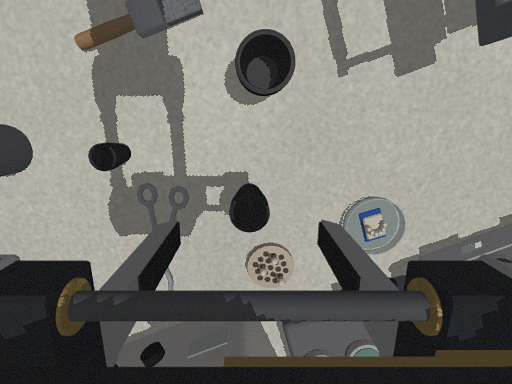

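The crucible is at (250,208): rim below, foot above. The firing tray is at (269,265) and the dish at (373,224). Rim crop next.

```bash
python3 - <<'E'
from h import *
c=load('w2')
g=c['pixels'].max(axis=2); 
m=((g<75)*255).astype('uint8'); m[:180]=0;m[240:]=0;m[:,:225]=0;m[:,275:]=0
n,l,st,ce=cv2.connectedComponentsWithStats(m); print(st[1:])
i=1+st[1:,4].argmax(); x,y,w,h,A=st[i]
# widest row
ws=[(r,np.where(l[r]==i)[0].min(),np.where(l[r]==i)[0].max()) for r in range(y,y+h)]
for a in ws: print(a, end=' ')
b=cv2.resize(c['pixels'][175:245,210:290],None,fx=8,fy=8,interpolation=cv2.INTER_CUBIC);b=cv2.convertScaleAbs(b,alpha=2)
cv2.imwrite('pics/cd.png',b)
E
```

```text
[[ 229  183   41   49 1486]]
(183, np.int64(246), np.int64(248)) (184, np.int64(244), np.int64(253)) (185, np.int64(243), np.int64(255)) (186, np.int64(241), np.int64(256)) (187, np.int64(240), np.int64(257)) (188, np.int64(240), np.int64(258)) (189, np.int64(239), np.int64(259)) (190, np.int64(238), np.int64(259)) (191, np.int64(237), np.int64(260)) (192, np.int64(236), np.int64(261)) (193, np.int64(236), np.int64(261)) (194, np.int64(235), np.int64(262)) (195, np.int64(235), np.int64(263)) (196, np.int64(234), np.int64(264)) (197, np.int64(233), np.int64(264)) (198, np.int64(233), np.int64(265)) (199, np.int64(232), np.int64(265)) (200, np.int64(232), np.int64(266)) (201, np.int64(231), np.int64(266)) (202, np.int64(231), np.int64(267)) (203, np.int64(231), np.int64(267)) (204, np.int64(231), np.int64(267)) (205, np.int64(230), np.int64(267)) (206, np.int64(230), np.int64(267)) (207, np.int64(230), np.int64(268)) (208, np.int64(230), np.int64(268)) (209, np.int64(229), np.int64(268)) (210, np.int64(229), np.int64(268)) (211, np.int64(229), np.int64(268)) (212, np.int64(229), np.int64(269)) (213, np.int64(229), np.int64(269)) (214, np.int64(229), np.int64(269)) (215, np.int64(230), np.int64(268)) (216, np.int64(230), np.int64(268)) (217, np.int64(230), np.int64(268)) (218, np.int64(230), np.int64(268)) (219, np.int64(231), np.int64(267)) (220, np.int64(231), np.int64(267)) (221, np.int64(232), np.int64(267)) (222, np.int64(232), np.int64(266)) (223, np.int64(233), np.int64(265)) (224, np.int64(234), np.int64(265)) (225, np.int64(234), np.int64(264)) (226, np.int64(235), np.int64(263)) (227, np.int64(236), np.int64(261)) (228, np.int64(238), np.int64(260)) (229, np.int64(239), np.int64(258)) (230, np.int64(241), np.int64(256)) (231, np.int64(244), np.int64(254))
```

View pics/cd.png

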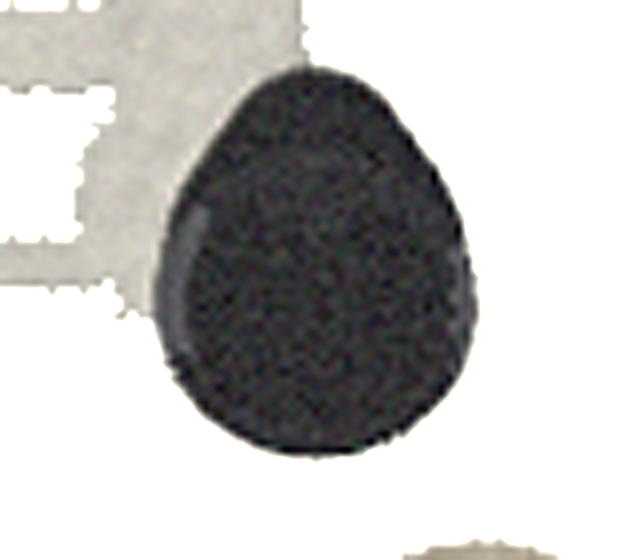

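```bash
python3 - <<'E'
from h import *
c=load('w2')
print(onz(c,249,212,.094).round(4), onz(c,249,211,.094).round(4))
# check: project predicted rim extents/foot for candidate
p=onz(c,249,211.5,.094)
an=np.linspace(0,6.28,60)
for r,z in((.025,.094),(.018,0)):
    q=np.array([proj(c,[p[0]+r*np.cos(a),p[1]+r*np.sin(a),z]) for a in an]); print(q.min(0).round(1),q.max(0).round(1))
tgt=[p[0],p[1],.25];print(dl(tgt))
E
```

```text
[ 0.6268 -0.1545  0.094 ] [ 0.6256 -0.1541  0.094 ]
[228.6 191.7] [269.4 230.6]
[237.2 181.3] [260.5 203.9]
[0.0064 0.0001 0.0335]
```

```bash
python3 -m pendant '[{"travel":[0,0,0.0345],"turn":[0,0,0],"claw":-1},{"travel":[0.04,0,0],"turn":[0,0,0],"claw":-1},{"travel":[0.04,0,0],"turn":[0,0,0],"claw":-1},{"travel":[0,0,0],"turn":[0,0,0],"claw":-1},{"travel":[0,0,0],"turn":[0,0,0],"claw":-1}]'
python3 -c "
from h import *
print(dl([.627,-.1545,.076]),env.state()['q'].round(2))
snap('wrist','w3')"
```

```text
clock: 3.05
tcp_pos: [0.6274, -0.1544, 0.1783]
tcp_rot: [0.18, 1.569, -0.168]
wrist_force: [0.1, 0.3, 0.7]
width: 0.0938
[ 0.1023 -0.0003 -0.0005] [-0.35  0.4   1.41  0.    1.33 -1.57]
```

View pics/w3.png

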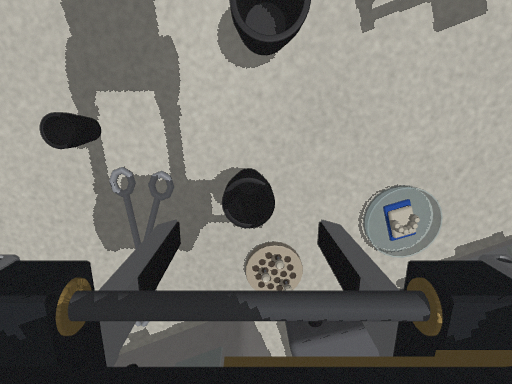

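```bash
python3 - <<'E'
from h import *
c=load('w3')
p=np.array([.627,-.1545])
an=np.linspace(0,6.28,60)
for r,z in((.025,.094),(.018,0)):
    q=np.array([proj(c,[p[0]+r*np.cos(a),p[1]+r*np.sin(a),z]) for a in an]); print(q.min(0).round(1),q.max(0).round(1))
g=c['pixels'].max(axis=2); 
m=((g<75)*255).astype('uint8'); m[:160]=0;m[240:]=0;m[:,:210]=0;m[:,290:]=0
n,l,st,ce=cv2.connectedComponentsWithStats(m); print(st[1:])
st=env.state(); print('tcp px',proj(c,st['tcp_pos']))
E
```

```text
[221.4 175.6] [275. 227.]
[233.9 166.6] [262.6 194.6]
[[ 222  168   53   60 2410]]
tcp px [248.18384109 241.65622896]
```

The prediction matches the image (222–275, bottom 228), so I descend and grip.

```bash
python3 -m pendant '[{"travel":[0.035,0,0],"turn":[0,0,0],"claw":-1},{"travel":[0.035,0,0],"turn":[0,0,0],"claw":-1},{"travel":[0.032,0,0],"turn":[0,0,0],"claw":-1},{"travel":[0,0,0],"turn":[0,0,0],"claw":-1},{"travel":[0,0,0],"turn":[0,0,0],"claw":1},{"travel":[0,0,0],"turn":[0,0,0],"claw":1},{"travel":[0,0,0],"turn":[0,0,0],"claw":1},{"travel":[0,0,0],"turn":[0,0,0],"claw":1},{"travel":[0,0,0],"turn":[0,0,0],"claw":1},{"travel":[0,0,0],"turn":[0,0,0],"claw":1}]' 12
python3 -m pendant '[{"travel":[0,0,0],"turn":[0,0,0],"claw":1},{"travel":[0,0,0],"turn":[0,0,0],"claw":1},{"travel":[-0.01,0,0],"turn":[0,0,0],"claw":1},{"travel":[-0.03,0,0],"turn":[0,0,0],"claw":1},{"travel":[0,0,0],"turn":[0,0,0],"claw":1},{"travel":[0,0,0],"turn":[0,0,0],"claw":1}]' 12
python3 -c "
from h import *
print(env.state()['wrist_force'])
snap('wrist','w4')
snap('scene','s4')"
```

```text
clock: 4.1
tcp_pos: [0.6274, -0.1553, 0.0748]
tcp_rot: [0.311, 1.57, -0.039]
wrist_force: [0.6, -0.2, 1.1]
width: 0.0497
clock: 4.7
tcp_pos: [0.6275, -0.1555, 0.1149]
tcp_rot: [0.043, 1.57, -0.307]
wrist_force: [-0.5, -0.9, -1.5]
width: 0.0496
[-0.54950652 -0.86855861 -1.49882895]
```

View pics/w4.png

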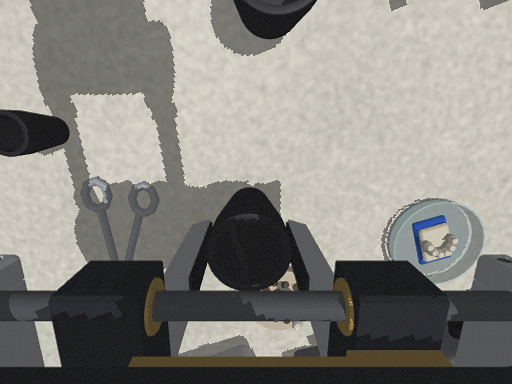

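View pics/s4.png

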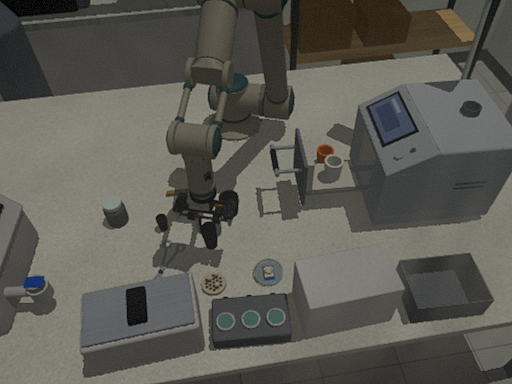

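Lifted, opening 49.6 mm, which matches the collar. Next I carry it to a viewing position by the guard, with the camera above the rim.

```bash
python3 -m pendant '[{"travel":[-0.02,0,0],"turn":[0,0,0],"claw":1},{"travel":[-0.04,0,0],"turn":[0,0,0],"claw":1},{"travel":[-0.045,0,0],"turn":[0,0,0],"claw":1},{"travel":[-0.045,0,0],"turn":[0,0,0],"claw":1},{"travel":[-0.045,0,0],"turn":[0,0,0],"claw":1},{"travel":[-0.04,0,0],"turn":[0,0,0],"claw":1},{"travel":[-0.01,0.01,-0.007],"turn":[0,0,0],"claw":1},{"travel":[0,0.02,-0.013],"turn":[0,0,0],"claw":1},{"travel":[0,0.03,-0.02],"turn":[0,0,0],"claw":1},{"travel":[0,0.035,-0.023],"turn":[0,0,0],"claw":1},{"travel":[0,0.035,-0.023],"turn":[0,0,0],"claw":1},{"travel":[0,0.035,-0.023],"turn":[0,0,0],"claw":1}]'
python3 -m pendant '[{"travel":[0,0.035,-0.023],"turn":[0,0,0],"claw":1},{"travel":[0,0.035,-0.023],"turn":[0,0,0],"claw":1},{"travel":[0,0.035,-0.023],"turn":[0,0,0],"claw":1},{"travel":[0,0.035,-0.023],"turn":[0,0,0],"claw":1},{"travel":[0,0.026,-0.018],"turn":[0,0,0],"claw":1},{"travel":[0,0.02,-0.014],"turn":[0,0,0],"claw":1},{"travel":[0,0,0],"turn":[0,0,0],"claw":1},{"travel":[0,0,0],"turn":[0,0,0],"claw":1}]'
python3 -c "
from h import *
print(env.state()['q'].round(2),dl([.529,.255,.36]))
snap('wrist','w5');snap('top','t5')"
```

```text
clock: 6.0
tcp_pos: [0.5797, 0.0391, 0.3567]
tcp_rot: [-2.975, 1.566, 2.958]
wrist_force: [-0.3, -0.7, -0.6]
width: 0.0497
clock: 6.8
tcp_pos: [0.5276, 0.2543, 0.3574]
tcp_rot: [-2.276, 1.567, -2.625]
wrist_force: [0.0, 0.7, -1.8]
width: 0.0498
[ 0.33  0.25  1.2  -0.    1.69 -0.89] [-0.0026  0.0011  0.001 ]
```

View pics/w5.png

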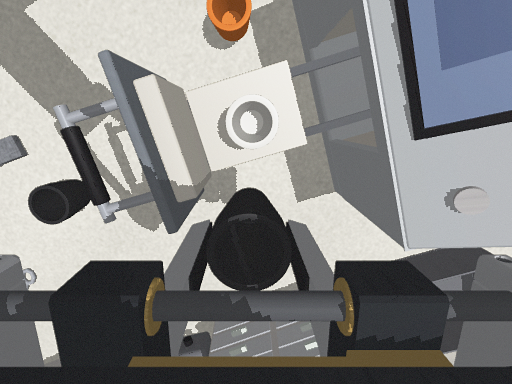

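The guard rim is at (251,122) and the drawer slab surrounds it. The melt rim is at (249,249), held upright between the pads. I'll fit both.

```bash
python3 - <<'E'
from h import *
c=load('w5')
b=cv2.resize(c['pixels'][85:160,210:295],None,fx=8,fy=8,interpolation=cv2.INTER_CUBIC)
cv2.imwrite('pics/ce.png',b)
b=cv2.resize(c['pixels'][175:300,185:310],None,fx=5,fy=5,interpolation=cv2.INTER_CUBIC);b=cv2.convertScaleAbs(b,alpha=2.5)
cv2.imwrite('pics/cf.png',b)
st=env.state();R=Ro.from_euler('xyz',st['tcp_rot']).as_matrix();an=np.linspace(0,6.28,90)
def ext(p,r): 
    q=np.array([proj(c,[p[0]+r*np.cos(a),p[1]+r*np.sin(a),p[2]]) for a in an]); return q.min(0).round(1),q.max(0).round(1)
t=st['tcp_pos']
print('rim if centred',ext(t+[0,0,.0192],.025)); print('foot',ext(t+[0,0,-.0748],.018))
for z in (.18,): p=onz(c,251,122,z); print(p,ext(p,.032),ext(p,.024))
E
```

```text
rim if centred (array([203.9, 213.9]), array([290.6, 293.2]))
foot (array([228. , 187.5]), array([268. , 225.8]))
[0.46030701 0.28132689 0.18      ] (array([224.1,  93.5]), array([277.9, 149.2])) (array([230.8, 100.8]), array([271.2, 142.5]))
```

View pics/ce.png

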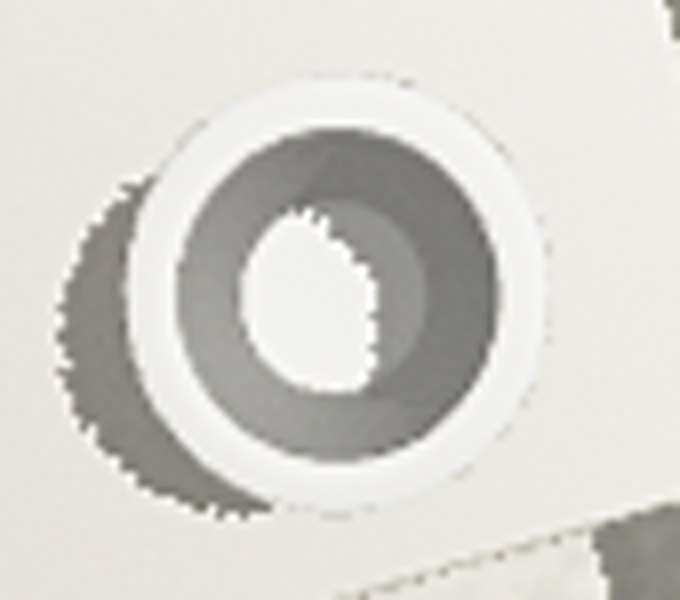

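View pics/cf.png

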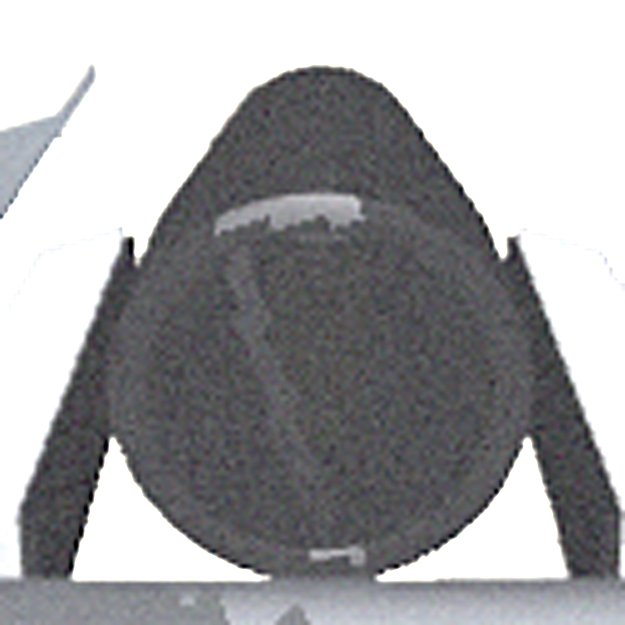

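```bash
python3 - <<'E'
from h import *
c=load('w5'); p=onz(c,251.8,121.75,.18); print(p, dl([p[0],p[1],.3574]))
a=load('w4')['pixels'];b=c['pixels']
for i in (a,b):
    m=i.max(axis=2)<75
    print([ (r,np.where(m[r,225:275])[0].size) for r in (184,186,187,188,189,192)], np.where(m[250,195:300])[0][[0,-1]])
print([proj(c,[*onz(c,*q,.25)[:2],.25]).round() for q in [(100,50)]])
print('door',[onz(c,*q,.25).round(3) for q in ((106,50),(172,232))],'slab',[onz(c,*q,.105).round(3) for q in((185,90),(287,61),(306,140),(210,172))])
E
```

```text
[0.46035972 0.28231774 0.18      ] [ 0.001   0.0038 -0.0739]
[(184, 0), (186, 0), (187, 5), (188, 14), (189, 19), (192, 27)] [  4 103]
[(184, 0), (186, 0), (187, 0), (188, 7), (189, 15), (192, 26)] [  4 103]
[array([100.,  50.])]
door [array([0.357, 0.18 , 0.25 ]), array([0.537, 0.165, 0.25 ])] slab [array([0.388, 0.209, 0.105]), array([0.401, 0.356, 0.105]), array([0.512, 0.349, 0.105]), array([0.509, 0.199, 0.105])]
```

```bash
python3 -m pendant '[{"travel":[0,0.002,-0.014],"turn":[0,0,0],"claw":1},{"travel":[0,0.002,-0.03],"turn":[0,0,0],"claw":1},{"travel":[0,0,-0.02],"turn":[0,0,0],"claw":1},{"travel":[0,0,-0.01],"turn":[0,0,0],"claw":1},{"travel":[0.02,0,0],"turn":[0,0,0],"claw":1},{"travel":[0.03,0,0],"turn":[0,0,0],"claw":1},{"travel":[0.02,0,0],"turn":[0,0,0],"claw":1},{"travel":[0,0,0],"turn":[0,0,0],"claw":1},{"travel":[0,0,0],"turn":[0,0,0],"claw":1}]' 12
python3 -c "
from h import *
print(dl([.4604,.2823,.2]))
snap('wrist','w6');snap('scene','s6');snap('top','t6');c=load('s6')
b=cv2.resize(c['pixels'][80:215,255:395],None,fx=5,fy=5,interpolation=cv2.INTER_CUBIC)[:600];cv2.imwrite('pics/cg.png',b)"
```

```text
clock: 7.8
tcp_pos: [0.4607, 0.2833, 0.29]
tcp_rot: [0.42, 1.57, 0.07]
wrist_force: [0.3, 0.5, -0.2]
width: 0.0497
[ 0.09   -0.0011 -0.    ]
```

View pics/w6.png

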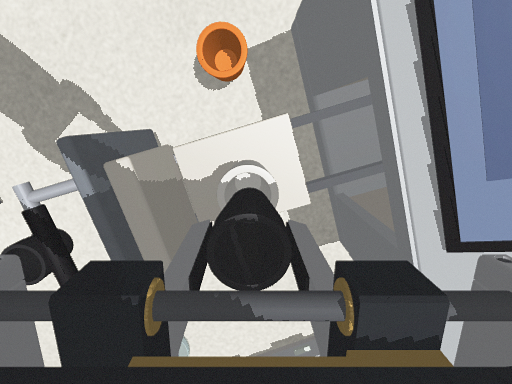

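View pics/cg.png

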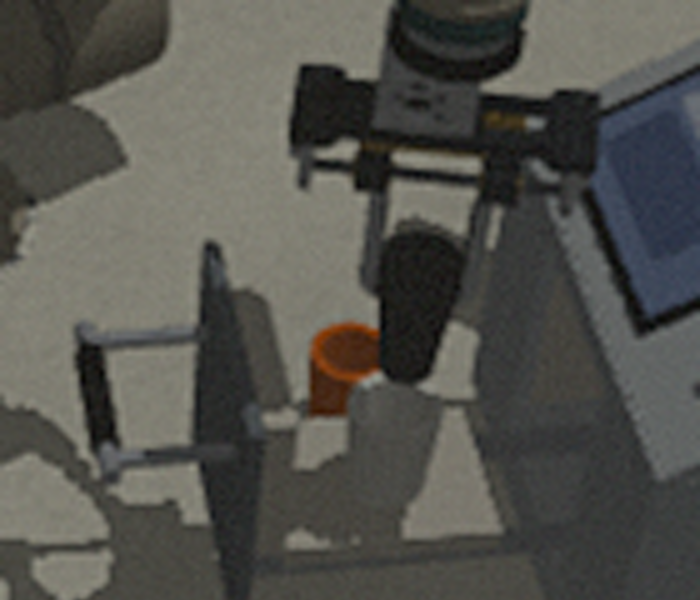

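The gripper body at the right of the crop would come close to the furnace front. Turning the tool 45° clears it. I'll check geometry first.

```bash
python3 - <<'E'
from h import *
c=load('w6');an=np.linspace(0,6.28,90)
def ext(p,r): 
    q=np.array([proj(c,[p[0]+r*np.cos(a),p[1]+r*np.sin(a),p[2]]) for a in an]); return q.min(0).round(1),q.max(0).round(1)
print(ext([.4604,.2823,.18],.032))
b=cv2.resize(c['pixels'][150:230,200:300],None,fx=7,fy=7,interpolation=cv2.INTER_CUBIC);cv2.imwrite('pics/ch.png',b)
print('front',[onz(c,*q,.265).round(3) for q in((372,0),(415,260))])
c=load('w5');print('front',[onz(c,*q,.265).round(3) for q in((365,0),(408,248))])
E
python3 -m pendant '[{"travel":[0,0,0],"turn":[7.5,0,0],"claw":1},{"travel":[0,0,0],"turn":[7.5,0,0],"claw":1},{"travel":[0,0,0],"turn":[7.5,0,0],"claw":1},{"travel":[0,0,0],"turn":[7.5,0,0],"claw":1},{"travel":[0,0,0],"turn":[7.5,0,0],"claw":1},{"travel":[0,0,0],"turn":[7.5,0,0],"claw":1},{"travel":[0,0,0],"turn":[0,0,0],"claw":1},{"travel":[0,0,0],"turn":[0,0,0],"claw":1}]'
python3 -c "
from h import *
print(dl([.4604,.2823,.2]),env.state()['q'].round(2))
snap('wrist','w7')"
```

```text
(array([216.1, 164.1]), array([278.8, 224.6]))
front [array([0.351, 0.402, 0.265]), array([0.53 , 0.392, 0.265])]
front [array([0.401, 0.4  , 0.265]), array([0.629, 0.388, 0.265])]
clock: 8.75
tcp_pos: [0.4609, 0.2835, 0.2903]
tcp_rot: [1.555, 1.569, 0.423]
wrist_force: [0.0, 0.7, -1.0]
width: 0.0499
[ 0.0903 -0.0011  0.0008] [ 0.42  0.19  1.44 -0.    1.51 -0.02]
```

View pics/ch.png

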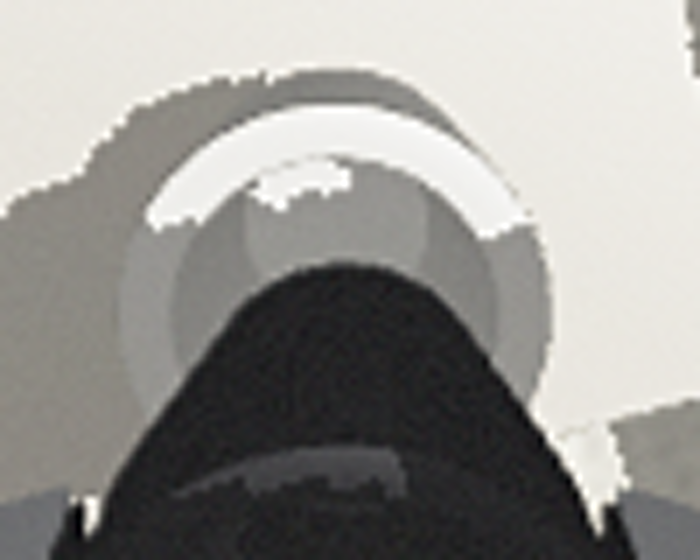

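View pics/w7.png

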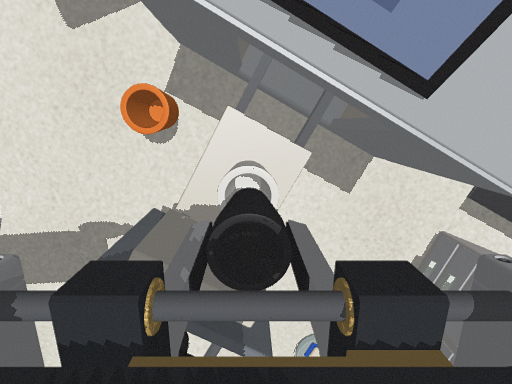

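```bash
python3 - <<'E'
from h import *
c=load('w7');an=np.linspace(0,6.28,90)
def ext(p,r): 
    q=np.array([proj(c,[p[0]+r*np.cos(a),p[1]+r*np.sin(a),p[2]]) for a in an]); return q.min(0).round(1),q.max(0).round(1)
print(ext([.4604,.2823,.18],.032),ext([.4604,.2823,.18],.024)); t=env.state()['tcp_pos']; print('foot',ext(t+[0,0,-.0748],.018))
b=cv2.resize(c['pixels'][150:230,200:300],None,fx=7,fy=7,interpolation=cv2.INTER_CUBIC);cv2.imwrite('pics/ci.png',b)
E
```

```text
(array([216.2, 165. ]), array([278.8, 225.4])) (array([224.1, 172.9]), array([270.9, 218.2]))
foot (array([228.4, 185.8]), array([268.3, 224. ]))
```

View pics/ci.png

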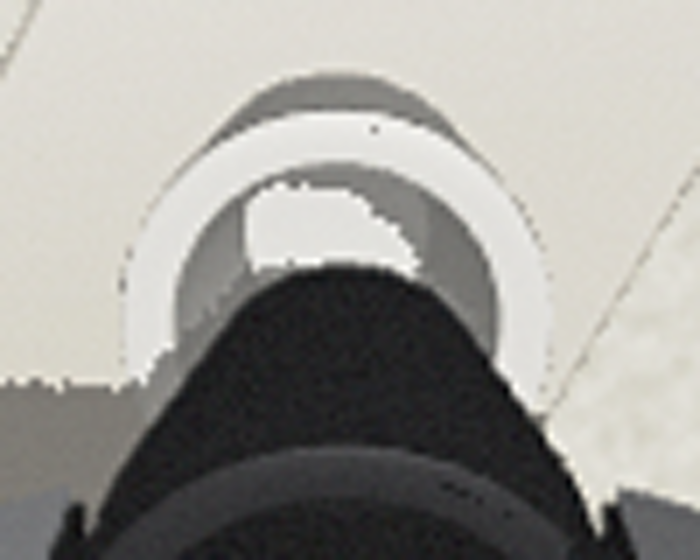

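The fit agrees to about 1 px. I nudge y by −1.5 mm, reduce grip to 6 N, and descend to about 15 mm above seating.

```bash
python3 -m pendant '[{"travel":[0,-0.0015,0],"turn":[0,0,0],"claw":1},{"travel":[0.015,0,0],"turn":[0,0,0],"claw":1},{"travel":[0.02,0,0],"turn":[0,0,0],"claw":1},{"travel":[0.02,0,0],"turn":[0,0,0],"claw":1},{"travel":[0.015,0,0],"turn":[0,0,0],"claw":1},{"travel":[0.005,0,0],"turn":[0,0,0],"claw":1},{"travel":[0,0,0],"turn":[0,0,0],"claw":1},{"travel":[0,0,0],"turn":[0,0,0],"claw":1}]' 6
python3 -c "
from h import *
snap('wrist','w8');print(env.state()['wrist_force'],env.state()['ft_torque'])"
```

```text
clock: 9.6
tcp_pos: [0.4594, 0.2829, 0.2152]
tcp_rot: [1.635, 1.57, 0.5]
wrist_force: [0.4, 0.1, -1.5]
width: 0.0497
[-0.03255377 -0.67600057 -0.82194855] [-0.00049043  0.01568208  0.01082042]
```

View pics/w8.png

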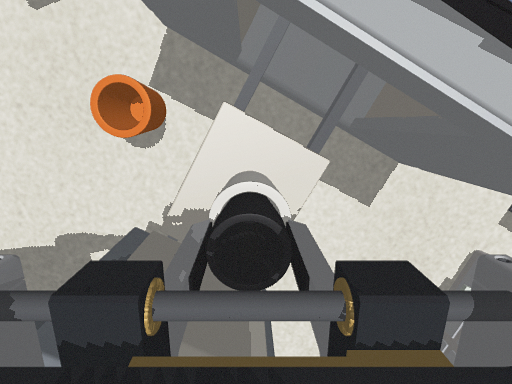

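The cup is centred inside the white rim (249,190) with no contact. I'll lower in small steps.

```bash
python3 -m pendant '[{"travel":[0.004,0,0],"turn":[0,0,0],"claw":1},{"travel":[0.004,0,0],"turn":[0,0,0],"claw":1},{"travel":[0.002,0,0],"turn":[0,0,0],"claw":1},{"travel":[0,0,0],"turn":[0,0,0],"claw":1}]' 6
for i in 1; do python3 -m pendant '[{"travel":[0.001,0,0],"turn":[0,0,0],"claw":1},{"travel":[0,0,0],"turn":[0,0,0],"claw":1}]'; done
python3 -m pendant '[{"travel":[0.001,0,0],"turn":[0,0,0],"claw":1},{"travel":[0,0,0],"turn":[0,0,0],"claw":1}]'
```

```text
clock: 10.05
tcp_pos: [0.4594, 0.2828, 0.2043]
tcp_rot: [1.54, 1.57, 0.405]
wrist_force: [1.0, 0.1, -1.9]
width: 0.0497
clock: 10.25
tcp_pos: [0.4594, 0.2828, 0.2036]
tcp_rot: [1.589, 1.57, 0.453]
wrist_force: [1.6, 0.5, -1.7]
width: 0.05
clock: 10.45
tcp_pos: [0.4594, 0.2829, 0.2026]
tcp_rot: [1.572, 1.57, 0.437]
wrist_force: [1.7, 0.1, -0.7]
width: 0.0497
```

```bash
python3 -m pendant '[{"travel":[0.001,0,0],"turn":[0,0,0],"claw":1},{"travel":[0,0,0],"turn":[0,0,0],"claw":1}]'
python3 -m pendant '[{"travel":[0.0005,0,0],"turn":[0,0,0],"claw":1},{"travel":[0,0,0],"turn":[0,0,0],"claw":1}]'
```

```text
clock: 10.65
tcp_pos: [0.4595, 0.2828, 0.2016]
tcp_rot: [1.555, 1.57, 0.419]
wrist_force: [2.6, -0.4, -0.1]
width: 0.0497
clock: 10.85
tcp_pos: [0.4595, 0.2829, 0.2012]
tcp_rot: [1.575, 1.57, 0.44]
wrist_force: [2.2, 0.4, 0.3]
width: 0.0494
```

Side force of about +2.5 N in x means the cup touches the −x wall, so I shift +x slightly.

```bash
python3 -m pendant '[{"travel":[0,0.0008,0.0004],"turn":[0,0,0],"claw":1},{"travel":[0,0,0],"turn":[0,0,0],"claw":1},{"travel":[0,0,0],"turn":[0,0,0],"claw":1}]'
python3 -m pendant '[{"travel":[0.0005,0,0],"turn":[0,0,0],"claw":1},{"travel":[0,0,0],"turn":[0,0,0],"claw":1}]'
```

```text
clock: 11.15
tcp_pos: [0.4598, 0.2828, 0.2009]
tcp_rot: [-2.229, 1.57, 2.919]
wrist_force: [0.3, 1.0, -0.0]
width: 0.0495
clock: 11.35
tcp_pos: [0.4599, 0.2828, 0.2004]
tcp_rot: [-2.422, 1.57, 2.726]
wrist_force: [0.2, 0.2, 0.3]
width: 0.0496
```

```bash
python3 -m pendant '[{"travel":[0.0005,0,0],"turn":[0,0,0],"claw":1},{"travel":[0,0,0],"turn":[0,0,0],"claw":1}]'
python3 -m pendant '[{"travel":[0.0005,0,0],"turn":[0,0,0],"claw":1},{"travel":[0,0,0],"turn":[0,0,0],"claw":1}]'
```

```text
clock: 11.55
tcp_pos: [0.46, 0.2827, 0.2]
tcp_rot: [-2.912, 1.571, 2.236]
wrist_force: [0.8, 1.5, -0.3]
width: 0.0496
clock: 11.75
tcp_pos: [0.4601, 0.2828, 0.1999]
tcp_rot: [1.894, 1.57, 0.759]
wrist_force: [0.5, 0.8, 2.5]
width: 0.0496
```

Contact is firm (+2.5 N, motion stopped at z≈0.200 as predicted), so I release.

```bash
python3 -m pendant '[{"travel":[0,0,0],"turn":[0,0,0],"claw":-0.1},{"travel":[0,0,0],"turn":[0,0,0],"claw":-0.15},{"travel":[0,0,0],"turn":[0,0,0],"claw":-0.3},{"travel":[0,0,0],"turn":[0,0,0],"claw":-0.5},{"travel":[0,0,0],"turn":[0,0,0],"claw":-0.5},{"travel":[0,0,0],"turn":[0,0,0],"claw":-0.5}]'
python3 -c "
from h import *
snap('wrist','w9');snap('scene','s9');c=load('s9')
b=cv2.resize(c['pixels'][80:215,255:395],None,fx=5,fy=5,interpolation=cv2.INTER_CUBIC)[:600];cv2.imwrite('pics/cj.png',b)"
```

```text
clock: 12.35
tcp_pos: [0.46, 0.2827, 0.1994]
tcp_rot: [-1.814, 1.571, -2.949]
wrist_force: [-0.4, 0.1, -0.9]
width: 0.0701
```

View pics/w9.png

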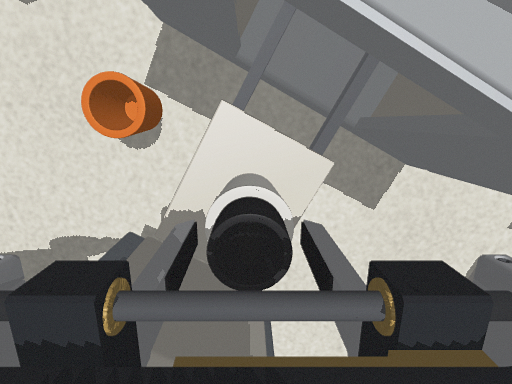

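View pics/cj.png

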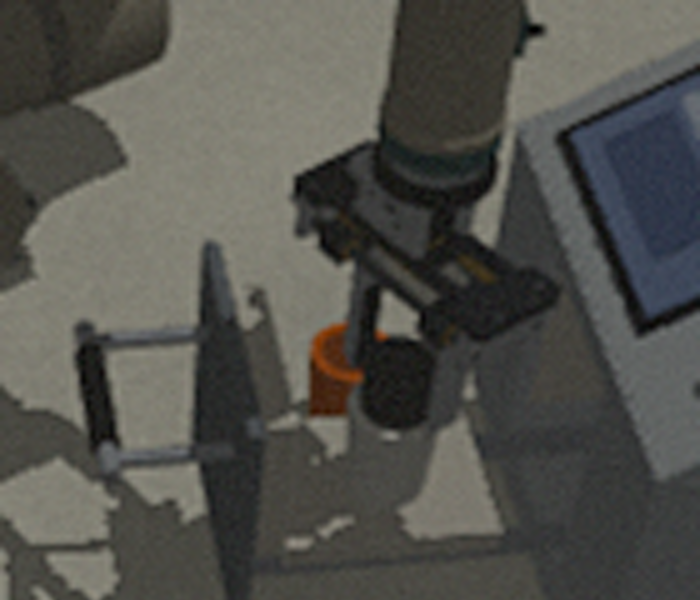

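Seated and released; the fingers clear both sides. I lift away and check it stayed put.

```bash
python3 -m pendant '[{"travel":[-0.01,0,0],"turn":[0,0,0],"claw":-0.5},{"travel":[-0.02,0,0],"turn":[0,0,0],"claw":-0.5},{"travel":[-0.04,0,0],"turn":[0,0,0],"claw":-0.5},{"travel":[-0.045,0,0],"turn":[0,0,0],"claw":-0.5},{"travel":[-0.045,0,0],"turn":[0,0,0],"claw":-0.5},{"travel":[0,-0.02,0.035],"turn":[-7.5,0,0],"claw":-0.5},{"travel":[0,-0.025,0.035],"turn":[-7.5,0,0],"claw":-0.5},{"travel":[0,-0.025,0.03],"turn":[-7.5,0,0],"claw":-0.5},{"travel":[0,-0.025,0.03],"turn":[-7.5,0,0],"claw":-0.5},{"travel":[0,0,0],"turn":[0,0,0],"claw":-0.5},{"travel":[0,0,0],"turn":[0,0,0],"claw":-0.5}]'
python3 -c "
from h import *
snap('wrist','w10');snap('scene','s10');snap('top','t10');c=load('s10')
b=cv2.resize(c['pixels'][80:215,255:395],None,fx=5,fy=5,interpolation=cv2.INTER_CUBIC)[:600];cv2.imwrite('pics/ck.png',b)"
```

```text
clock: 13.55
tcp_pos: [0.4598, 0.1214, 0.3602]
tcp_rot: [1.338, 1.569, 0.723]
wrist_force: [0.3, 1.3, -0.7]
width: 0.0705
```

View pics/w10.png

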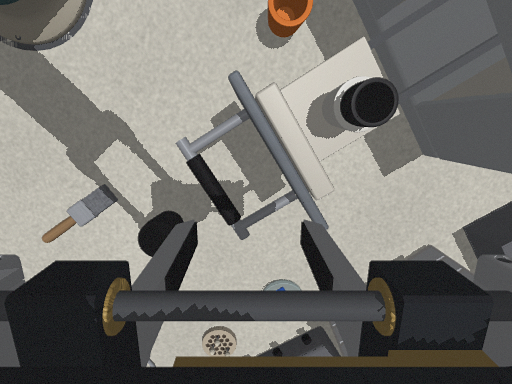

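View pics/ck.png

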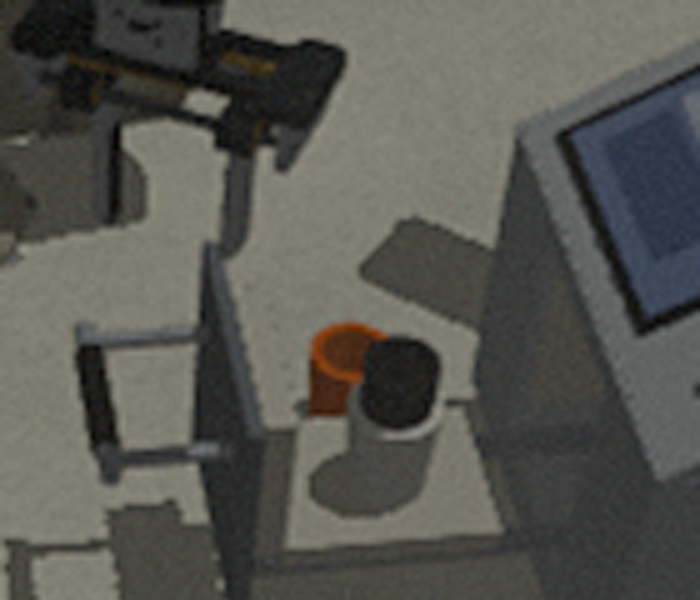

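The pair looks upright with the dark rim well above the white one. The handle bar in the wrist view runs from (187,158) to (240,223). I'll compute the handle pose.

```bash
python3 - <<'E'
from h import *
for n,ps in (('w10',((192,158),(236,222),(184,148),(243,235))),('w5',((69,128),(102,203),(62,112),(110,212)))):
    c=load(n);print(n,[onz(c,*p,.2).round(4) for p in ps])
c=load('w10');print('melt rim',onz(c,373.5,101,.219).round(4))
b=cv2.resize(c['pixels'][60:240,170:410],None,fx=3,fy=3,interpolation=cv2.INTER_CUBIC);cv2.imwrite('pics/cl.png',b)
E
```

```text
w10 [array([0.3962, 0.0859, 0.2   ]), array([0.4899, 0.0815, 0.2   ]), array([0.3818, 0.0855, 0.2   ]), array([0.509 , 0.0785, 0.2   ])]
w5 [array([0.3966, 0.0861, 0.2   ]), array([0.4881, 0.0803, 0.2   ]), array([0.3786, 0.0873, 0.2   ]), array([0.5016, 0.0842, 0.2   ])]
melt rim [0.4586 0.2822 0.219 ]
```

View pics/cl.png

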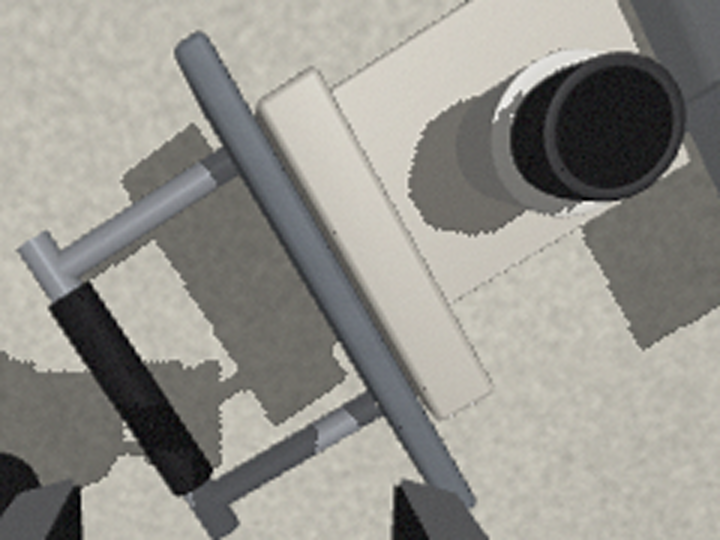

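```bash
python3 - <<'E'
from h import *
st=env.state();R=Ro.from_euler('xyz',st['tcp_rot']).as_matrix();print(np.degrees(np.arctan2(R[1,1],R[0,1])),R.round(3))
a=np.radians(86.9);T=np.array([[0,np.cos(a),np.sin(a)],[0,np.sin(a),-np.cos(a)],[-1,0,0]])
print(np.degrees(Ro.from_matrix(R.T@T).as_rotvec()).round(2), 'in final axes',(T.T@(np.array([.4428,.0834,.30])-st['tcp_pos'])).round(4))
E
```

```text
54.994759723813985 [[ 0.     0.574  0.819]
 [ 0.001  0.819 -0.574]
 [-1.     0.001 -0.   ]]
[-31.91   0.    -0.04] in final axes [ 0.0597 -0.0403 -0.0147]
```

```bash
python3 -m pendant '[{"travel":[0,0,0],"turn":[-8,0,0],"claw":-0.5},{"travel":[0,0,0],"turn":[-8,0,0],"claw":-0.5},{"travel":[0,0,0],"turn":[-8,0,0],"claw":-0.5},{"travel":[0,0,0],"turn":[-8,0,0],"claw":-0.5},{"travel":[0,-0.02,-0.007],"turn":[0,0,0],"claw":-0.5},{"travel":[0,-0.02,-0.007],"turn":[0,0,0],"claw":-0.5},{"travel":[0.03,0,0],"turn":[0,0,0],"claw":-0.5},{"travel":[0.03,0,0],"turn":[0,0,0],"claw":-0.5},{"travel":[0,0,0],"turn":[0,0,0],"claw":-0.5},{"travel":[0,0,0],"turn":[0,0,0],"claw":-0.5}]'
python3 -c "
from h import *
print(dl([.4428,.0834,.197]));snap('wrist','w11')"
```

```text
clock: 14.7
tcp_pos: [0.4436, 0.0835, 0.2999]
tcp_rot: [2.586, 1.57, 2.535]
wrist_force: [0.3, 0.3, 0.1]
width: 0.0705
[ 0.1029 -0.0002 -0.0008]
```

View pics/w11.png

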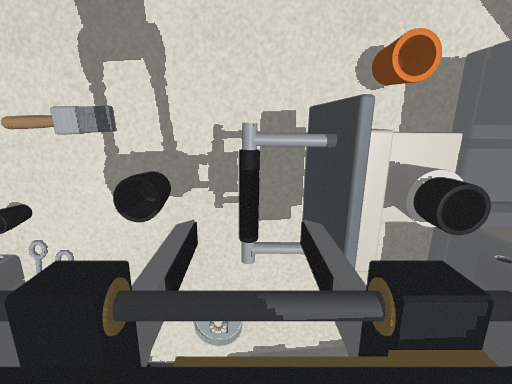

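The bar at (249,195) is vertical and centred between the jaws. I descend and close.

```bash
python3 -m pendant '[{"travel":[0.035,0,0],"turn":[0,0,0],"claw":-0.5},{"travel":[0.035,0,0],"turn":[0,0,0],"claw":-0.5},{"travel":[0.025,0,0],"turn":[0,0,0],"claw":-0.5},{"travel":[0.008,0,0],"turn":[0,0,0],"claw":-0.5},{"travel":[0,0,0],"turn":[0,0,0],"claw":-0.2},{"travel":[0,0,0],"turn":[0,0,0],"claw":0.2},{"travel":[0,0,0],"turn":[0,0,0],"claw":0.5},{"travel":[0,0,0],"turn":[0,0,0],"claw":0.6},{"travel":[0,0,0],"turn":[0,0,0],"claw":0.7},{"travel":[0,0,0],"turn":[0,0,0],"claw":0.7},{"travel":[0,0,0],"turn":[0,0,0],"claw":0.7}]' 8
python3 -c "
from h import *
snap('wrist','w12')"
```

```text
clock: 15.85
tcp_pos: [0.4437, 0.083, 0.1967]
tcp_rot: [1.236, 1.57, 1.182]
wrist_force: [0.6, 1.2, 1.3]
width: 0.02
```

View pics/w12.png

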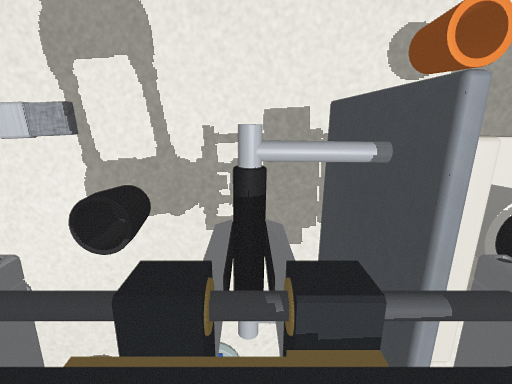

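Bar gripped (20 mm). I push smoothly along tool y.

```bash
python3 -m pendant '[{"travel":[0,0.001,0],"turn":[0,0,0],"claw":0.7},{"travel":[0,0.002,0],"turn":[0,0,0],"claw":0.7},{"travel":[0,0.004,0],"turn":[0,0,0],"claw":0.7},{"travel":[0,0.006,0],"turn":[0,0,0],"claw":0.7},{"travel":[0,0.008,0],"turn":[0,0,0],"claw":0.7},{"travel":[0,0.008,0],"turn":[0,0,0],"claw":0.7},{"travel":[0,0.008,0],"turn":[0,0,0],"claw":0.7},{"travel":[0,0.008,0],"turn":[0,0,0],"claw":0.7},{"travel":[0,0.006,0],"turn":[0,0,0],"claw":0.7},{"travel":[0,0.004,0],"turn":[0,0,0],"claw":0.7},{"travel":[0,0.002,0],"turn":[0,0,0],"claw":0.7},{"travel":[0,0,0],"turn":[0,0,0],"claw":0.7}]' 12
python3 -c "
from h import *
snap('wrist','w13');c=snap('scene','s13')
b=cv2.resize(c['pixels'][80:215,255:395],None,fx=5,fy=5,interpolation=cv2.INTER_CUBIC)[:600];cv2.imwrite('pics/cm.png',b)"
```

```text
clock: 17.1
tcp_pos: [0.4473, 0.1405, 0.1967]
tcp_rot: [0.886, 1.569, 0.833]
wrist_force: [1.9, -0.4, 3.8]
width: 0.0191
```

View pics/cm.png

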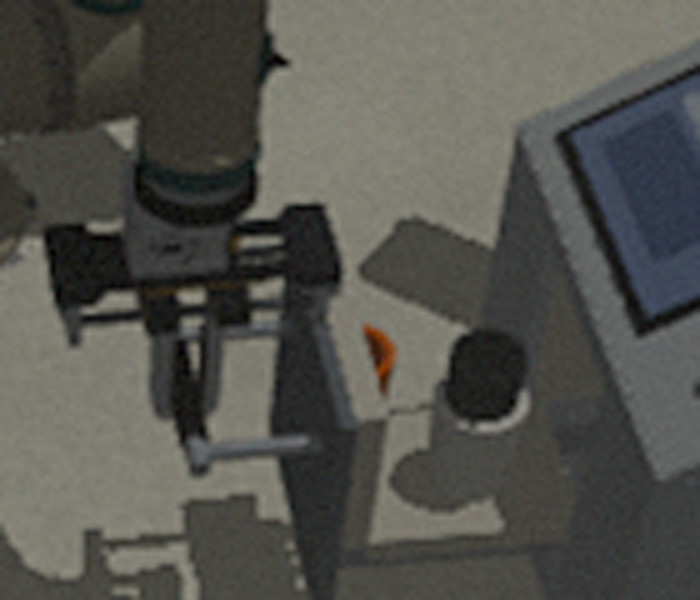

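View pics/w13.png

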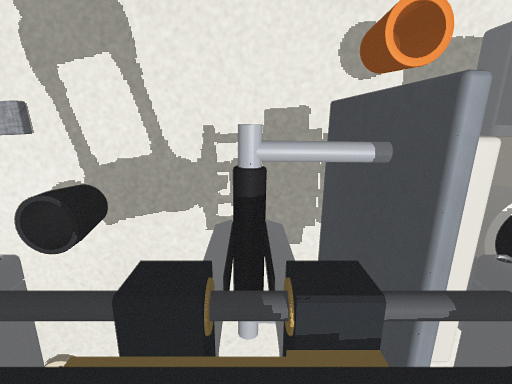

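The pair rides along upright. I continue the push.

```bash
python3 -m pendant '[{"travel":[0,0.002,0],"turn":[0,0,0],"claw":0.7},{"travel":[0,0.004,0],"turn":[0,0,0],"claw":0.7},{"travel":[0,0.006,0],"turn":[0,0,0],"claw":0.7},{"travel":[0,0.008,0],"turn":[0,0,0],"claw":0.7},{"travel":[0,0.01,0],"turn":[0,0,0],"claw":0.7},{"travel":[0,0.01,0],"turn":[0,0,0],"claw":0.7},{"travel":[0,0.01,0],"turn":[0,0,0],"claw":0.7},{"travel":[0,0.01,0],"turn":[0,0,0],"claw":0.7},{"travel":[0,0.01,0],"turn":[0,0,0],"claw":0.7},{"travel":[0,0.008,0],"turn":[0,0,0],"claw":0.7},{"travel":[0,0.006,0],"turn":[0,0,0],"claw":0.7},{"travel":[0,0.004,0],"turn":[0,0,0],"claw":0.7}]' 12
python3 -m pendant '[{"travel":[0,0.002,0],"turn":[0,0,0],"claw":0.7},{"travel":[0,0,0],"turn":[0,0,0],"claw":0.7}]'
python3 -c "
from h import *
snap('wrist','w14');c=snap('scene','s14')
b=cv2.resize(c['pixels'][80:215,255:395],None,fx=5,fy=5,interpolation=cv2.INTER_CUBIC)[:600];cv2.imwrite('pics/cn.png',b)"
```

```text
clock: 18.4
tcp_pos: [0.4526, 0.2269, 0.1967]
tcp_rot: [-0.446, 1.568, -0.499]
wrist_force: [5.7, -4.2, 2.4]
width: 0.0197
clock: 18.6
tcp_pos: [0.4528, 0.2293, 0.1967]
tcp_rot: [-0.088, 1.568, -0.141]
wrist_force: [4.4, -1.5, 2.1]
width: 0.0194
```

View pics/cn.png

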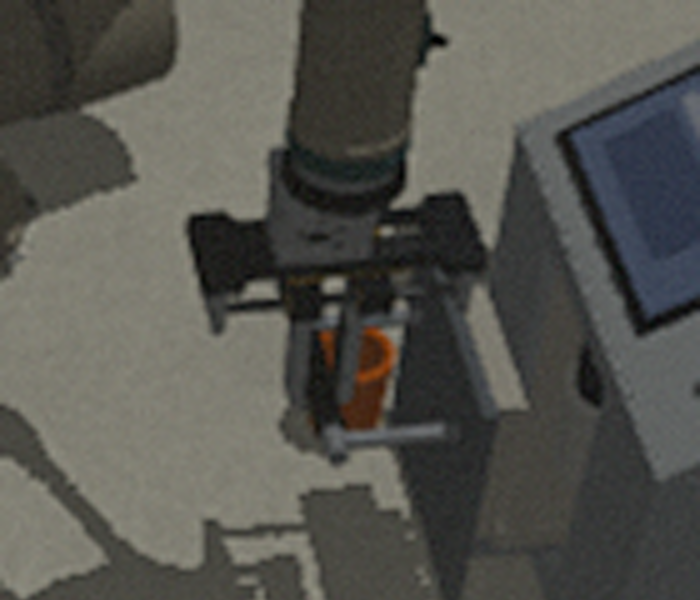

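View pics/w14.png

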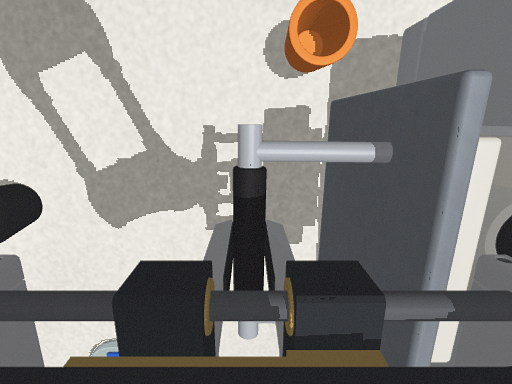

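```bash
python3 -m pendant '[{"travel":[0,0.002,0.0005],"turn":[0,0,0],"claw":0.7},{"travel":[0,0.004,0.0005],"turn":[0,0,0],"claw":0.7},{"travel":[0,0.006,0],"turn":[0,0,0],"claw":0.7},{"travel":[0,0.008,0],"turn":[0,0,0],"claw":0.7},{"travel":[0,0.008,0.0005],"turn":[0,0,0],"claw":0.7},{"travel":[0,0.008,0],"turn":[0,0,0],"claw":0.7},{"travel":[0,0.006,0],"turn":[0,0,0],"claw":0.7},{"travel":[0,0.004,0],"turn":[0,0,0],"claw":0.7},{"travel":[0,0.002,0],"turn":[0,0,0],"claw":0.7},{"travel":[0,0,0],"turn":[0,0,0],"claw":0.7}]' 12
python3 -c "
from h import *
snap('wrist','w15');c=snap('scene','s15')
b=cv2.resize(c['pixels'][80:215,255:395],None,fx=5,fy=5,interpolation=cv2.INTER_CUBIC)[:600];cv2.imwrite('pics/co.png',b)"
```

```text
clock: 19.7
tcp_pos: [0.4558, 0.2777, 0.1967]
tcp_rot: [0.716, 1.57, 0.663]
wrist_force: [3.7, -2.4, 4.6]
width: 0.0196
```

View pics/co.png

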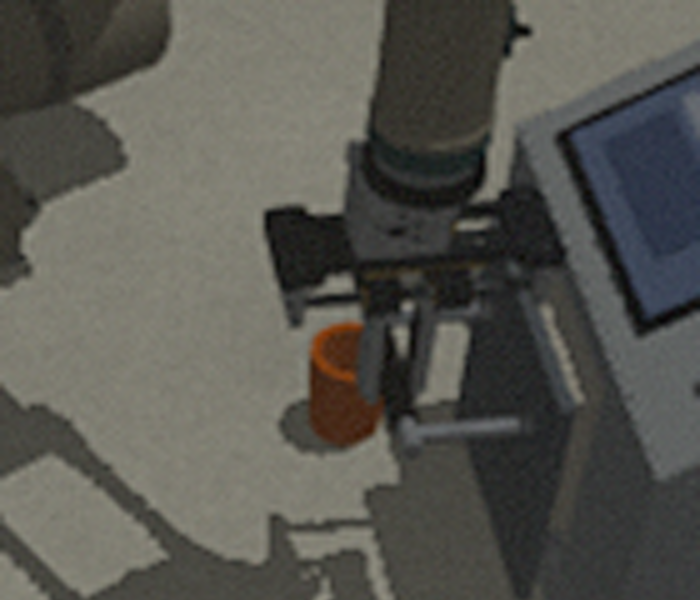

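View pics/w15.png

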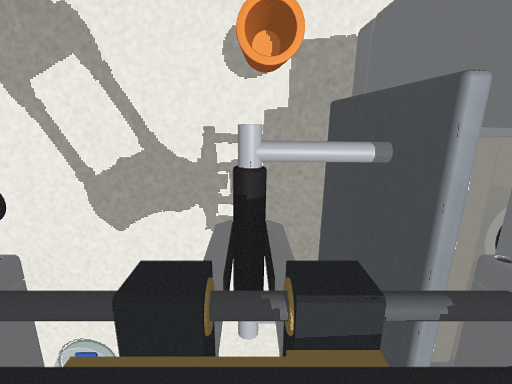

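```bash
python3 -m pendant '[{"travel":[0,0.002,0],"turn":[0,0,0],"claw":0.7},{"travel":[0,0.003,0],"turn":[0,0,0],"claw":0.7},{"travel":[0,0.003,0],"turn":[0,0,0],"claw":0.7},{"travel":[0,0.002,0],"turn":[0,0,0],"claw":0.7},{"travel":[0,0.001,0],"turn":[0,0,0],"claw":0.7},{"travel":[0,0,0],"turn":[0,0,0],"claw":0.7}]' 12
python3 -m pendant '[{"travel":[0,0.001,0],"turn":[0,0,0],"claw":0.7},{"travel":[0,0.002,0],"turn":[0,0,0],"claw":0.7},{"travel":[0,0.001,0],"turn":[0,0,0],"claw":0.7},{"travel":[0,0,0],"turn":[0,0,0],"claw":0.7}]' 12
python3 -c "
from h import *
snap('wrist','w16');c=snap('scene','s16')
b=cv2.resize(c['pixels'][80:215,255:395],None,fx=5,fy=5,interpolation=cv2.INTER_CUBIC)[:600];cv2.imwrite('pics/cp.png',b)"
```

```text
clock: 20.4
tcp_pos: [0.4565, 0.2881, 0.1967]
tcp_rot: [-0.137, 1.57, -0.19]
wrist_force: [4.5, -3.8, 5.2]
width: 0.0192
clock: 20.8
tcp_pos: [0.4567, 0.2919, 0.1967]
tcp_rot: [-0.188, 1.57, -0.242]
wrist_force: [4.1, -2.3, 4.0]
width: 0.0196
```

View pics/cp.png

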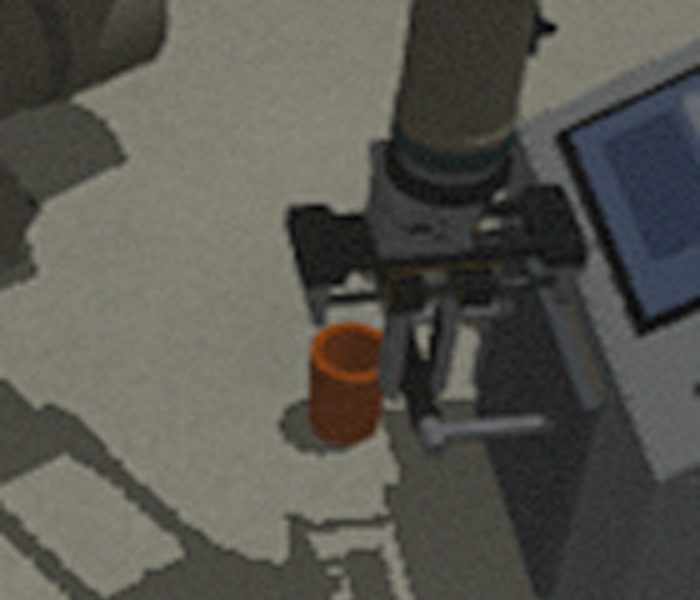

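View pics/w16.png

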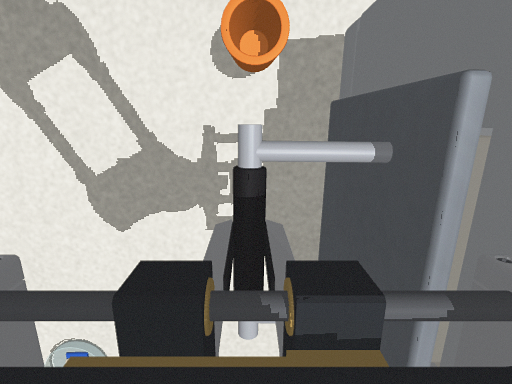

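Not yet stopped; gap still visible at the right of the door (480,200). I push gently on, watching the force.

```bash
python3 -m pendant '[{"travel":[0,0.0015,0],"turn":[0,0,0],"claw":0.7},{"travel":[0,0.002,0],"turn":[0,0,0],"claw":0.7},{"travel":[0,0.0015,0],"turn":[0,0,0],"claw":0.7},{"travel":[0,0,0],"turn":[0,0,0],"claw":0.7}]' 12
python3 -m pendant '[{"travel":[0,0.0015,0],"turn":[0,0,0],"claw":0.7},{"travel":[0,0.0015,0],"turn":[0,0,0],"claw":0.7},{"travel":[0,0,0],"turn":[0,0,0],"claw":0.7}]' 12
python3 -m pendant '[{"travel":[0,0.0015,0],"turn":[0,0,0],"claw":0.7},{"travel":[0,0.0015,0],"turn":[0,0,0],"claw":0.7},{"travel":[0,0,0],"turn":[0,0,0],"claw":0.7}]' 12
```

```text
clock: 21.3
tcp_pos: [0.457, 0.297, 0.1967]
tcp_rot: [-0.08, 1.57, -0.133]
wrist_force: [4.3, -3.2, 5.5]
width: 0.0196
clock: 21.6
tcp_pos: [0.4572, 0.2989, 0.1967]
tcp_rot: [-1.101, 1.568, -1.154]
wrist_force: [4.9, -5.3, 4.7]
width: 0.0196
clock: 21.9
tcp_pos: [0.4571, 0.299, 0.1965]
tcp_rot: [-1.468, 1.562, -1.521]
wrist_force: [4.0, -11.2, 5.9]
width: 0.0195
```

Motion stopped at y=0.299 with the force rising to 11 N. I check whether it's really home.

```bash
python3 -c "
from h import *
c=snap('wrist','w17');d=snap('scene','s17')
b=cv2.resize(d['pixels'][80:215,280:395],None,fx=5,fy=5,interpolation=cv2.INTER_CUBIC)[:600];cv2.imwrite('pics/cq.png',b)
b=cv2.resize(c['pixels'][50:380,300:512],None,fx=2.2,fy=1.8,interpolation=cv2.INTER_CUBIC);cv2.imwrite('pics/cr.png',b)"
```

```text
(no output)
```

View pics/cq.png

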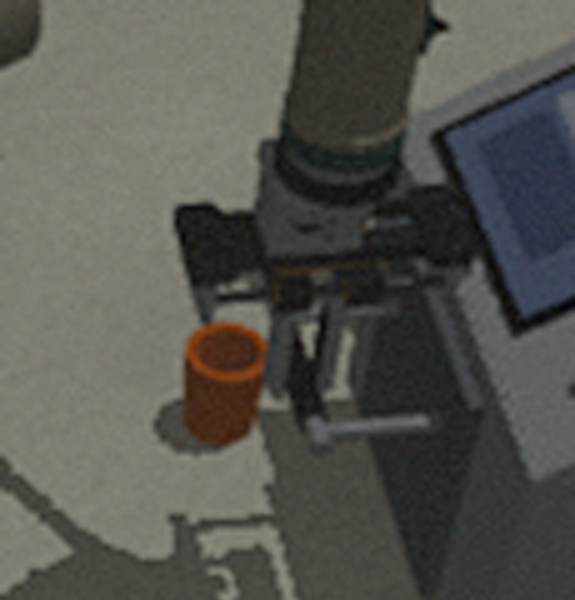

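View pics/cr.png

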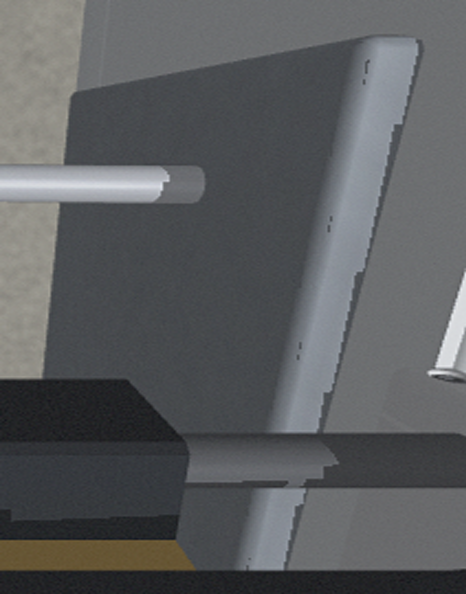

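```bash
python3 -m pendant '[{"travel":[0,0.001,0],"turn":[0,0,0],"claw":0.7},{"travel":[0,0,0],"turn":[0,0,0],"claw":0.7},{"travel":[0,0,0],"turn":[0,0,0],"claw":0.5},{"travel":[0,0,0],"turn":[0,0,0],"claw":0.2},{"travel":[0,0,0],"turn":[0,0,0],"claw":0},{"travel":[0,0,0],"turn":[0,0,0],"claw":0},{"travel":[0,0,0],"turn":[0,0,0],"claw":0}]' 12
python3 -m pendant '[{"travel":[0,-0.003,0],"turn":[0,0,0],"claw":0},{"travel":[-0.01,0,0],"turn":[0,0,0],"claw":0},{"travel":[-0.02,0,0],"turn":[0,0,0],"claw":0},{"travel":[-0.03,0,0],"turn":[0,0,0],"claw":0},{"travel":[-0.04,0,0],"turn":[0,0,0],"claw":0},{"travel":[-0.02,-0.03,0],"turn":[0,0,0],"claw":0},{"travel":[-0.02,-0.03,0],"turn":[0,0,0],"claw":0},{"travel":[0,-0.04,0],"turn":[0,0,0],"claw":0},{"travel":[0,-0.04,0],"turn":[0,0,0],"claw":0},{"travel":[0,-0.04,0],"turn":[0,0,0],"claw":0},{"travel":[0,0,0],"turn":[0,0,0],"claw":0},{"travel":[0,0,0],"turn":[0,0,0],"claw":0}]' 12
python3 -c "
from h import *
c=snap('wrist','w18');d=snap('scene','s18');snap('top','t18')
b=cv2.resize(d['pixels'][80:215,280:420],None,fx=5,fy=5,interpolation=cv2.INTER_CUBIC)[:600];cv2.imwrite('pics/cs.png',b)"
```

```text
clock: 22.7
tcp_pos: [0.4558, 0.3046, 0.1958]
tcp_rot: [3.078, 1.568, 3.025]
wrist_force: [-1.0, 0.6, -0.2]
width: 0.0467
clock: 23.9
tcp_pos: [0.4472, 0.1212, 0.3373]
tcp_rot: [0.782, 1.569, 0.727]
wrist_force: [-0.0, 0.7, -0.9]
width: 0.0468
```

View pics/cs.png

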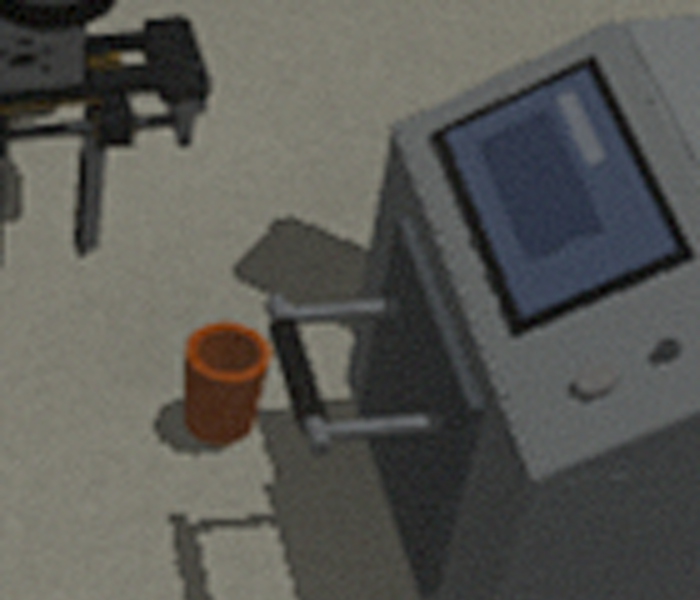

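View pics/w18.png

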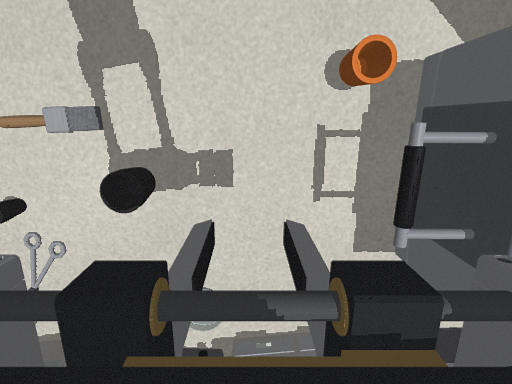

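View pics/t18.png

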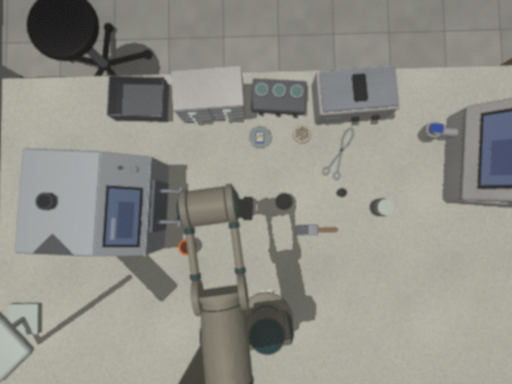

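The drawer appears shut, and after release the tool moved 5 mm further freely, so the drawer itself had stopped rather than the gripper. I take a closer look straight down on the door gap.

```bash
python3 -m pendant '[{"travel":[-0.04,0,0],"turn":[0,0,0],"claw":0},{"travel":[-0.04,0,0],"turn":[0,0,0],"claw":0},{"travel":[-0.02,0.03,0.01],"turn":[0,0,0],"claw":0},{"travel":[0,0.04,0.01],"turn":[0,0,0],"claw":0},{"travel":[0,0.04,0.01],"turn":[0,0,0],"claw":0},{"travel":[0,0.04,0.01],"turn":[0,0,0],"claw":0},{"travel":[0,0.04,0],"turn":[0,0,0],"claw":0},{"travel":[0,0.04,0],"turn":[0,0,0],"claw":0},{"travel":[0,0.03,0],"turn":[0,0,0],"claw":0},{"travel":[0,0,0],"turn":[0,0,0],"claw":0},{"travel":[0,0,0],"turn":[0,0,0],"claw":0}]'
python3 -c "
from h import *
c=snap('wrist','w19')
b=cv2.resize(c['pixels'][40:240,170:370],None,fx=3,fy=3,interpolation=cv2.INTER_CUBIC);cv2.imwrite('pics/ct.png',b)"
```

```text
clock: 25.15
tcp_pos: [0.5002, 0.3804, 0.4356]
tcp_rot: [-2.323, 1.569, -2.373]
wrist_force: [-0.5, 0.1, 0.1]
width: 0.0472
```

View pics/w19.png

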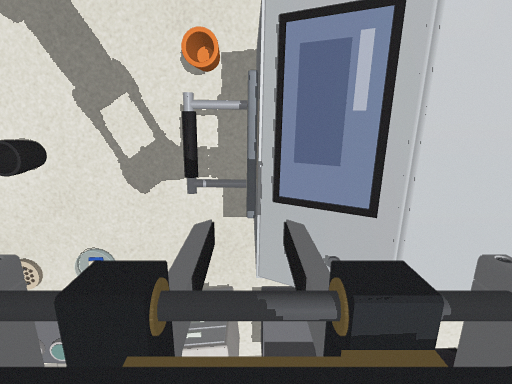

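View pics/ct.png

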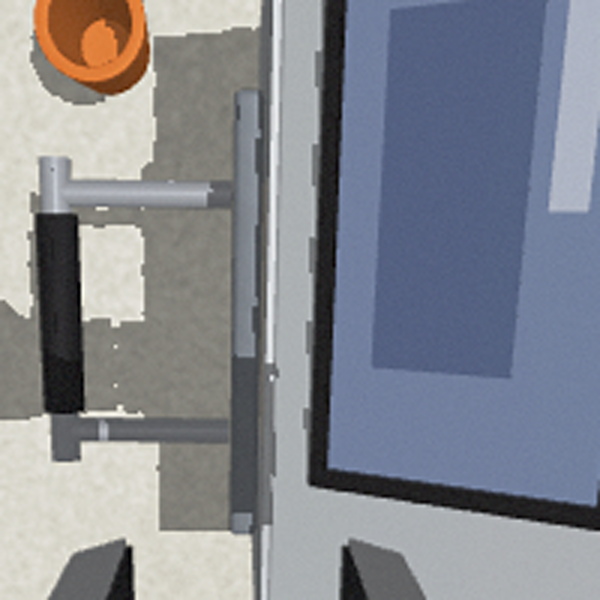

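```bash
python3 - <<'E'
from h import *
c=load('w19')
f=lambda x,y:(170+x/3-.3,40+y/3-.3)
for n,x,y,z in (('door outer',234,200,.25),('door inner',260,200,.25),('front top@200',272,200,.265),('front base@60',262,60,0),('front top@60',272,60,.265),('outer@500',231,500,.25),('inner@500',252,500,.25),('front top@500',262,500,.265)):
    print(n,onz(c,*f(x,y),z).round(4))
a=[onz(c,*f(*p),.2) for p in((57,215),(64,410))];print('handle',a,(a[0]+a[1])/2)
b=cv2.resize(c['pixels'][60:220,235:275],None,fx=10,fy=5,interpolation=cv2.INTER_NEAREST)[:600];cv2.imwrite('pics/cu.png',b)
E
```

```text
door outer [0.4099 0.3837 0.25  ]
door inner [0.4104 0.3941 0.25  ]
front top@200 [0.4113 0.3983 0.265 ]
front base@60 [0.3117 0.4059 0.    ]
front top@60 [0.3621 0.4002 0.265 ]
outer@500 [0.5351 0.3761 0.25  ]
inner@500 [0.5356 0.3853 0.25  ]
front top@500 [0.5311 0.3895 0.265 ]
handle [array([0.41018768, 0.30224268, 0.2       ]), array([0.50088251, 0.29627925, 0.2       ])] [0.45553509 0.29926096 0.2       ]
```

View pics/cu.png

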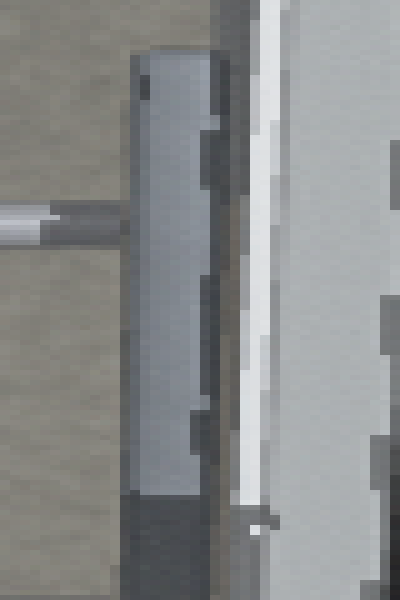

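The gap reads about 2–4 mm (door inner edge y≈0.394, front ≈0.398), and a brown strip of the plug shows at (222–240) in the crop. That's inconclusive against the 4 mm limit, so I re-grip the bar and push somewhat harder to make sure.

```bash
python3 -m pendant '[{"travel":[0,-0.02,-0.01],"turn":[0,0,0],"claw":0},{"travel":[0,-0.03,-0.01],"turn":[0,0,0],"claw":0},{"travel":[0.02,-0.03,-0.02],"turn":[0,0,0],"claw":0},{"travel":[0.04,0,0],"turn":[0,0,0],"claw":0},{"travel":[0.04,0,0],"turn":[0,0,0],"claw":0},{"travel":[0,0,0],"turn":[0,0,0],"claw":0},{"travel":[0,0,0],"turn":[0,0,0],"claw":0}]'
python3 -c "
from h import *
print(dl([.4555,.2990,.197]))"
```

```text
clock: 25.9
tcp_pos: [0.4568, 0.3005, 0.3376]
tcp_rot: [0.242, 1.57, 0.188]
wrist_force: [-0.2, 0.0, 0.2]
width: 0.0468
[ 0.1406 -0.0016 -0.0013]
```

```bash
python3 -m pendant '[{"travel":[0.04,-0.0015,-0.001],"turn":[0,0,0],"claw":0},{"travel":[0.04,0,0],"turn":[0,0,0],"claw":0},{"travel":[0.04,0,0],"turn":[0,0,0],"claw":0},{"travel":[0.02,0,0],"turn":[0,0,0],"claw":0},{"travel":[0,0,0],"turn":[0,0,0],"claw":0},{"travel":[0,0,0],"turn":[0,0,0],"claw":0.4},{"travel":[0,0,0],"turn":[0,0,0],"claw":0.6},{"travel":[0,0,0],"turn":[0,0,0],"claw":0.7},{"travel":[0,0,0],"turn":[0,0,0],"claw":0.7},{"travel":[0,0,0],"turn":[0,0,0],"claw":0.7}]' 20
python3 -m pendant '[{"travel":[0,0.002,0],"turn":[0,0,0],"claw":0.7},{"travel":[0,0.002,0],"turn":[0,0,0],"claw":0.7},{"travel":[0,0,0],"turn":[0,0,0],"claw":0.7}]' 20
python3 -m pendant '[{"travel":[0,0.002,0],"turn":[0,0,0],"claw":0.7},{"travel":[0,0.002,0],"turn":[0,0,0],"claw":0.7},{"travel":[0,0,0],"turn":[0,0,0],"claw":0.7}]' 20
```

```text
clock: 26.9
tcp_pos: [0.4566, 0.2989, 0.1982]
tcp_rot: [-0.331, 1.567, -0.384]
wrist_force: [-0.2, -3.3, 6.3]
width: 0.0193
clock: 27.2
tcp_pos: [0.4566, 0.299, 0.1982]
tcp_rot: [-1.256, 1.561, -1.308]
wrist_force: [0.6, -12.5, 8.6]
width: 0.0193
clock: 27.5
tcp_pos: [0.4566, 0.2991, 0.198]
tcp_rot: [-1.423, 1.553, -1.475]
wrist_force: [-0.3, -20.2, 10.2]
width: 0.0185
```

A rigid stop: 20 N moved it only 0.1 mm, so it is home. I unload, release, lift and retreat.

```bash
python3 -m pendant '[{"travel":[0,-0.002,0],"turn":[0,0,0],"claw":0.7},{"travel":[0,-0.003,0],"turn":[0,0,0],"claw":0.7},{"travel":[0,0,0],"turn":[0,0,0],"claw":0.5},{"travel":[0,0,0],"turn":[0,0,0],"claw":0.2},{"travel":[0,0,0],"turn":[0,0,0],"claw":0},{"travel":[0,0,0],"turn":[0,0,0],"claw":0},{"travel":[0,0,0],"turn":[0,0,0],"claw":0}]' 12
python3 -m pendant '[{"travel":[-0.01,0,0],"turn":[0,0,0],"claw":0},{"travel":[-0.02,0,0],"turn":[0,0,0],"claw":0},{"travel":[-0.03,0,0],"turn":[0,0,0],"claw":0},{"travel":[-0.04,0,0],"turn":[0,0,0],"claw":0},{"travel":[-0.04,-0.02,0],"turn":[0,0,0],"claw":0},{"travel":[0,-0.04,0],"turn":[0,0,0],"claw":0},{"travel":[0,-0.04,0],"turn":[0,0,0],"claw":0},{"travel":[0,-0.04,0],"turn":[0,0,0],"claw":0},{"travel":[0,-0.04,0],"turn":[0,0,0],"claw":0},{"travel":[0,-0.02,0],"turn":[0,0,0],"claw":0},{"travel":[0,0,0],"turn":[0,0,0],"claw":0},{"travel":[0,0,0],"turn":[0,0,0],"claw":0}]' 12
python3 - <<'E'
from h import *
c=snap('wrist','w20');d=snap('scene','s20')
for n in('w18','w20'):
    cc=load(n)
f=d['pixels'].copy();b=cv2.resize(f[80:215,280:420],None,fx=5,fy=5,interpolation=cv2.INTER_CUBIC)[:600];cv2.imwrite('pics/cv.png',b)
a=load('s10')['pixels'];df=cv2.absdiff(a,f).max(axis=2);df[:]=(df>40)*255;cv2.imwrite('pics/cw.png',df)
E
```

```text
clock: 28.2
tcp_pos: [0.4556, 0.3033, 0.1963]
tcp_rot: [2.185, 1.57, 2.133]
wrist_force: [-0.7, -0.4, -1.0]
width: 0.0467
clock: 29.4
tcp_pos: [0.4453, 0.1034, 0.3371]
tcp_rot: [0.892, 1.569, 0.838]
wrist_force: [0.3, 0.3, -0.1]
width: 0.047
```

View pics/s20.png

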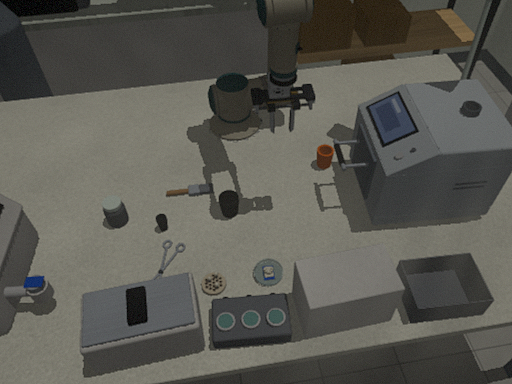

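View pics/w20.png

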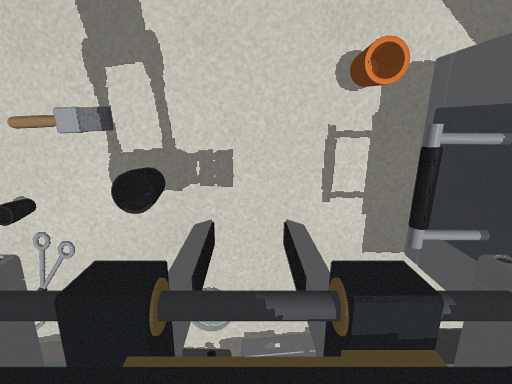

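The drawer is shut (handle at scene (342,152)), all bystanders are at their original pixels, and the arm is clear. I hand it in.

```bash
python3 -c "
from rig import env
print(env.sign_off())"
```

```text
the job is handed in; nothing more can be done
None
```

I set the middle-sized dark crucible loosely in the white guard, pushed the drawer home and handed the job in at about 29 s. No verdict was reported.

- **Placing:** I lowered it in sub-millimetre steps until a light touch of about 4 N. The tool stopped at z≈0.200, as predicted for loose seating. On the way down a small side force showed the cup touching one wall, so I shifted it about 1 mm before it seated. After release, the pictures showed it upright and centred in the guard.
- **Drawer:** I gripped the handle and slid it in at up to about 0.1 m/s. The pair was upright in the last clear view, taken early in the push. Once the drawer was shut I could not see it.
- **Check that disagreed:** The camera suggested a 2–4 mm gap at the door, close to the 4 mm limit. I gripped the handle again and pushed with 20 N. It moved only 0.1 mm, so I took that as the home stop.
- **Bystanders:** In the last scene view they all looked to be in their original places, and the arm was clear of everything.

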